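Charge a glaze mill jar

ROBOT

A 6-joint arm with a two-finger parallel gripper is mounted at the origin on the work surface. World frame = base frame: x ahead of the robot, y to its left, z up, the work surface at z = 0. Lengths are in m, angles in rad, forces in N, time in s.
With the tool pointing down it reaches from about 0.25 to 0.775 m from the base axis. Payload 4 kg.
Tool frame: the origin (TCP) lies on the centre line of the jaws, within the pads' length; the fingertips stand robot.tips_ahead ahead of it and the grasp point (between the pads) lies 8 mm behind it (robot.tips_ahead is the distance from the TCP to the fingertips, in m); z points along the fingers, y is the line along which they close (so a half turn about z gives the same grasp; the last joint's range is limited). The gripper opens to 94 mm and grips with 3 to 60 N. Pads are 16 mm wide; open, the fingers measure 119 mm over their backs; the gripper's body (75 mm by 177 mm) begins 78 mm behind the grasp point.
Start: joints at [1.247, 0.087, 1.371, -0, 1.684, -0.103], TCP at [0.12, 0.537, 0.217] pointing down, gripper open.
Joint ranges: [-3.1, 3.1], [-0.76, 2.03], [0.27, 2.55], [-1.08, 4.22], [0.17, 2.65], [-2.57, 2.57]. Speed limits (rad/s): [2.79, 2.79, 3.14, 3.14, 3.14, 3.14].

INTERFACE

Orientations are given as [roll, pitch, yaw] about the fixed x, y, z axes, in that order (R = Rz(yaw) Ry(pitch) Rx(roll)).
In Python, from bench import robot, snapshot, close_job, spotter gives the robot as it stands. The module is installed in compiled form; this text tells all that it offers.
- The arm moves only by the tool servo_tool, never from a script. Its argument "commands" is one flat list of numbers, 7 for each row, row after row: the shift along the tool's x, y, z in m, then the turn, a rotation vector about the tool's x, y, z in degrees, then the finger opening in m, from 0 to 0.094. In form: [x, y, z, ax, ay, az, grip, x, y, z, ax, ay, az, grip, ...]. A call has 1 to 10 rows; each row is the pose to reach, as a shift and turn from the pose commanded when the call began, along the tool's axes at that moment; what a row does not reach only later rows make up. A row lasts 1/8 s, in which the tool goes at most 62.5 mm and 10.7 degrees, less where a joint would pass 70% of its speed; a pose out of reach is approached as far as the arm can. A call with a gripper value outside its range is refused whole. The fingers move at their own pace and stop on an object; the grip force is fixed at half the most. Time passes only in rows, so rows that repeat a pose let the fingers close. It gives the time, the measured TCP pose, the force, the opening and the grip force at its end, in the units of the state.
- robot.get_obs(): the state, without advancing time (a new reading comes with each control period).
- snapshot(name): name is "scene" or "top"; returns a dict with "img" (384x512x3 uint8, blue, green, red), "camera_matrix" (3x3 intrinsics, pixels), "extrinsics" (4x4, takes a point from camera to world coordinates). Camera axes: x right, y down, z forward; pixel columns grow to the right and rows downward; lengths in m; the calibration is good to about 2 mm. A picture is of the moment at which its call begins. There is no depth.
- close_job(): hands the job in; it is judged then, once.
Trained networks look in a picture, given as the dict that the camera call returned (one of the last four; its "shot" number tells which), for a name from the list of things; names that differ only in an ending like _2 or _b are one class to them, and where a whole thing is asked for, a point or a joint stands for the part that bears it (a point fixed in the world has none). Each returns a list of dicts, best first, with "conf" (0 to 1); they miss things now and then, are a little off and sometimes report something else, mostly with a low value. They report only what shows in the picture. A call takes as long as a camera call.
- spotter.trace(name, picture): "region" (384x512 bool, what is visible of it) and "box" ([left, top, width, height] in pixels, round what is visible of it).
The state is a dict: "time": time; "joint_positions": joint angles; "qvel": joint speeds; "joint_torque": joint torques, N m; "tool_pos": TCP position; "ee_rot": TCP orientation; "wrist_force": force on the tool from outside, world axes, zero at the start; "wrist_torque": the same for the moment, N m; "width": finger opening in m; "finger_force": force on a finger pad.
Only numpy, scipy, OpenCV 4.12 (cv2) and the standard library are available. Lean on these libraries where they do the work, as an engineer would, in place of code of your own. Each camera call takes 0.05 s, during which the arm holds its last target. There are 200 camera calls.

TASK

Charge the mill jar: stand the funnel squarely in the mouth of the jar, tip the grinding pieces from both scoops through it, and put every piece lying loose on the table in through the funnel too. When all are in the jar, take the funnel out and put it back in its rest, lay the spacer ring flat in the recess round the jar's mouth and then the lid on the ring with its spigot in the hole. Leave both scoops standing upright on the table and do not disturb the cup and the wooden spatula.

Things in the scene. Friction and masses are not known exactly. Their poses are not given: they have to be found in the camera images.
- jar: white ceramic mill jar fixed in a steel cradle (base plate 110 x 110 x 10 mm, cheeks up to z = 70 mm at local y = +-40 to 52 mm). Narrow bore, 51 in diameter, from z = 12 (its floor) to 99 mm; round the mouth a flat recess 67 in diameter, 6 deep, its rim (80 outside) at z = 105 mm. Origin at the centre of the underside.
- jar_seat (a point): centre of the floor of the recess round the jar's mouth, z = 99 mm above the table
- rest: funnel rest: low round wooden ring, 90 outside, 50 mm hole, 22 high, fixed to the table; origin at the centre of its underside. The funnel stands in it with the collar on its top.
- funnel: aluminium funnel, 0.14 kg. Origin at the centre of the stem's lower end; stem 44 outside, 39 inside, z = 0 to 12 mm; flat collar 62 in diameter, z = 12 to 18, on whose underside it stands in the jar's recess or the rest; cone up to the rim, 129 in diameter, z = 68. Upright grip tab at the rim: centre x = 66 mm, 10 thick (x), 30 wide (y), z = 54 to 106. In the rest its origin is at height 10 mm.
- funnel_mouth (a point): centre of the funnel's upper rim plane, 68 mm above the funnel's origin
- ring: loose white ceramic spacer ring, 62 outside, 44 inside, 20 high; origin at the centre of its underside. Its lower 6 mm fit into the jar's recess, the rest stands above the rim.
- lid: loose white ceramic lid, 0.14 kg: spigot 38 in diameter, 8 high below a disc 64 in diameter and 10 thick (z = 8 to 18 mm), with a round knob 24 in diameter on top (z = 18 to 48 mm). Origin at the centre of the spigot's lower face. The spigot drops into the spacer ring's hole.
- bisque_cup: bystander: terracotta cup, 72 mm across, 80 high; origin at the centre of its foot
- paddle: bystander: wooden spatula lying on the table
- scoop_a: steel hand scoop, 0.22 kg, 110 long (x) x 60 wide, walls 38 high, floor 4 thick, open at the +x end, where the last 28 mm of floor ramp up to 7 mm; upright square grip, 16 x 16, at the rear (x = -53 mm), top at z = 90 mm. Origin at the centre of the underside. At the start it holds 2 to 4 grinding pieces.
- scoop_a_lip (a point): middle of this scoop's pouring lip, 55 mm ahead of and 7 mm above its origin
- scoop_b: steel hand scoop, 0.22 kg, 110 long (x) x 60 wide, walls 38 high, floor 4 thick, open at the +x end, where the last 28 mm of floor ramp up to 7 mm; upright square grip, 16 x 16, at the rear (x = -53 mm), top at z = 90 mm. Origin at the centre of the underside. At the start it holds 1 to 3 grinding pieces.
- scoop_b_lip (a point): middle of this scoop's pouring lip, 55 mm ahead of and 7 mm above its origin
- a1: grinding piece, a squat off-white ceramic cylinder, 16 in diameter and 14 high, 12 g; origin at its centre, z along its axis. In scoop_a at the start; may be absent.
- a2: grinding piece, a squat off-white ceramic cylinder, 16 in diameter and 14 high, 12 g; origin at its centre, z along its axis. In scoop_a at the start; may be absent.
- a3: grinding piece, a squat off-white ceramic cylinder, 16 in diameter and 14 high, 12 g; origin at its centre, z along its axis. In scoop_a at the start; may be absent.
- a4: grinding piece, a squat off-white ceramic cylinder, 16 in diameter and 14 high, 12 g; origin at its centre, z along its axis. In scoop_a at the start; may be absent.
- b1: grinding piece, a squat off-white ceramic cylinder, 16 in diameter and 14 high, 12 g; origin at its centre, z along its axis. In scoop_b at the start; may be absent.
- b2: grinding piece, a squat off-white ceramic cylinder, 16 in diameter and 14 high, 12 g; origin at its centre, z along its axis. In scoop_b at the start; may be absent.
- b3: grinding piece, a squat off-white ceramic cylinder, 16 in diameter and 14 high, 12 g; origin at its centre, z along its axis. In scoop_b at the start; may be absent.
- stray1: grinding piece, a squat off-white ceramic cylinder, 16 in diameter and 14 high, 12 g; origin at its centre, z along its axis. Lies loose on the table at the start; may be absent.
- stray2: grinding piece, a squat off-white ceramic cylinder, 16 in diameter and 14 high, 12 g; origin at its centre, z along its axis. Lies loose on the table at the start; may be absent.
- stray3: grinding piece, a squat off-white ceramic cylinder, 16 in diameter and 14 high, 12 g; origin at its centre, z along its axis. Lies loose on the table at the start; may be absent.

How it is judged:
On the way, in this order (a step that is already met when the one before it is completed fails the run):
1. the funnel stands squarely in the jar's mouth (horizontal distance between funnel and jar_seat below 0.005 m and z of funnel in the frame of jar_seat between -0.015 and -0.009 m and angle between funnel's own z axis and vertical below 0.06 rad), for 0.2 s.
2. a scoop is tipped with its lip over the funnel (((angle between scoop_a's own z axis and vertical above 0.6 rad and horizontal distance between scoop_a_lip and funnel_mouth below 0.07 m and z of scoop_a_lip in the frame of funnel_mouth above -0.03 m) or (angle between scoop_b's own z axis and vertical above 0.6 rad and horizontal distance between scoop_b_lip and funnel_mouth below 0.07 m and z of scoop_b_lip in the frame of funnel_mouth above -0.03 m))), for 0.1 s.
3. every grinding piece is in the jar while the funnel still stands in it (all of step 1 and horizontal distance between each of a1, a2, a3, a4, b1, b2, b3, stray1, stray2, stray3 and jar below 0.026 m and z of a1 in the frame of jar between 0.01 and 0.08 m and z of a2 in the frame of jar between 0.01 and 0.08 m and z of a3 in the frame of jar between 0.01 and 0.08 m and z of a4 in the frame of jar between 0.01 and 0.08 m and z of b1 in the frame of jar between 0.01 and 0.08 m and z of b2 in the frame of jar between 0.01 and 0.08 m and z of b3 in the frame of jar between 0.01 and 0.08 m and z of stray1 in the frame of jar between 0.01 and 0.08 m and z of stray2 in the frame of jar between 0.01 and 0.08 m and z of stray3 in the frame of jar between 0.01 and 0.08 m), for 0.2 s.
4. the spacer ring lies flat in the recess of the jar (horizontal distance between ring and jar_seat below 0.0045 m and z of ring in the frame of jar_seat between -0.003 and 0.003 m and angle between ring's own z axis and vertical below 0.06 rad), for 0.2 s.
5. the lid sits on the ring, spigot in the hole (all of step 4 and horizontal distance between lid and jar_seat below 0.008 m and z of lid in the frame of jar_seat between 0.009 and 0.015 m and angle between lid's own z axis and vertical below 0.06 rad), for 0.2 s.
At the end, for the whole second after the job is handed in: Every grinding piece is inside the jar; the ring lies flat in the recess (within 4.5 mm of its centre) and the lid flat on the ring, spigot in its hole (within 8 mm of the centre); the funnel stands upright in its rest (within 7 mm); both scoops stand upright on the table; all at rest and released (all of step 5 and horizontal distance between each of a1, a2, a3, a4, b1, b2, b3, stray1, stray2, stray3 and jar below 0.026 m and z of a1 in the frame of jar between 0.01 and 0.08 m and z of a2 in the frame of jar between 0.01 and 0.08 m and z of a3 in the frame of jar between 0.01 and 0.08 m and z of a4 in the frame of jar between 0.01 and 0.08 m and z of b1 in the frame of jar between 0.01 and 0.08 m and z of b2 in the frame of jar between 0.01 and 0.08 m and z of b3 in the frame of jar between 0.01 and 0.08 m and z of stray1 in the frame of jar between 0.01 and 0.08 m and z of stray2 in the frame of jar between 0.01 and 0.08 m and z of stray3 in the frame of jar between 0.01 and 0.08 m and horizontal distance between funnel and rest below 0.007 m and z of funnel in the frame of rest between 0.007 and 0.013 m and angle between funnel's own z axis and vertical below 0.06 rad and angle between each of scoop_a, scoop_b's own z axis and vertical below 0.1 rad and height (world z) of scoop_a between -0.008 and 0.008 m and linear speed of each of scoop_a, scoop_b, lid, funnel below 0.02 m/s and height (world z) of scoop_b between -0.008 and 0.008 m); the robot touches nothing.
It fails at once if the cup or the spatula is pushed more than 3 cm or the cup tipped over (distance of any of bisque_cup, paddle from where it was at the start of the episode above 0.03 m or angle between bisque_cup's own z axis and vertical above 0.4 rad).
Of a1, a2, a3, a4 only 2 to 4 are there at a start; the rules pass over those that are not, and their reading is None.
Of b1, b2, b3 only 1 to 3 are there at a start; the rules pass over those that are not, and their reading is None.
Of stray1, stray2, stray3 only 1 to 2 are there at a start; the rules pass over those that are not, and their reading is None.
At some moment in a run one of ring, lid may be knocked a few centimetres aside while the robot is not near it.
It also fails if it takes over 210 s, if anything falls off the work surface, if the arm or the gripper's body presses on something with over 40 N, if the wrist force passes 120 N, or if a joint passes its speed limit or range.

## Working session

There is one attempt and no reset: what is moved stays moved. The work goes in short steps, Python scripts to look and compute and a tool call to move; the robot and the scene stay as the last step left them, time stands still between calls to the robot, and variables do not carry over. Pictures are saved under pics/ and viewed, at most 14 in all, crops included, and the job is handed in when it is done.

Besides the shell and the picture viewer there is one more tool, called after "Emit:" as name(argument=value, ...) on one line, values as JSON. servo_tool: Moves the arm, as the interface text tells. Its arguments: {"type":"object","properties":{"commands":{"type":"array","items":{"type":"number"}}},"required":["commands"]}

```bash
ls; mkdir -p pics; python3 - <<'E'
from bench import robot, snapshot
import cv2,numpy as np
np.set_printoptions(precision=4,suppress=True)
o=robot.get_obs(); print(o, robot.tips_ahead)
for n in("scene","top"):
    s=snapshot(n); cv2.imwrite(f"pics/{n}0.png",cv2.resize(s["img"],(800,600),interpolation=cv2.INTER_CUBIC)); print(n,s["camera_matrix"],s["extrinsics"])
E
```

```text
pics
{'time': 0.0, 'joint_positions': array([ 1.2469,  0.0879,  1.3722,  0.    ,  1.6836, -0.1031]), 'qvel': array([ 0.0001,  0.0008, -0.0016,  0.0017,  0.0004,  0.0003]), 'joint_torque': array([ -0.0008, -34.0181, -30.2429,   0.0717,   0.0329,  -0.0002]), 'tool_pos': array([0.1203, 0.5362, 0.2153]), 'ee_rot': array([-3.1395, -0.0002,  2.9208]), 'wrist_force': array([0.5617, 0.0194, 0.2712]), 'wrist_torque': array([ 0.0334, -0.0556, -0.0204]), 'finger_force': 0.0, 'width': 0.09394066185223841} 0.011
scene [[384.8582   0.     252.0294]
 [  0.     384.8582 184.9   ]
 [  0.       0.       1.    ]] [[ 0.464   0.7559 -0.4619  0.8955]
 [ 0.8858 -0.3987  0.2373 -0.2309]
 [-0.0048 -0.5192 -0.8546  0.8675]
 [ 0.      0.      0.      1.    ]]
top [[366.2833   0.     254.1457]
 [  0.     366.2833 193.1459]
 [  0.       0.       1.    ]] [[ 0.008  -0.982   0.1886  0.2981]
 [-0.9998 -0.011  -0.0147  0.0123]
 [ 0.0165 -0.1884 -0.9819  1.0487]
 [ 0.      0.      0.      1.    ]]
```

View pics/scene0.png

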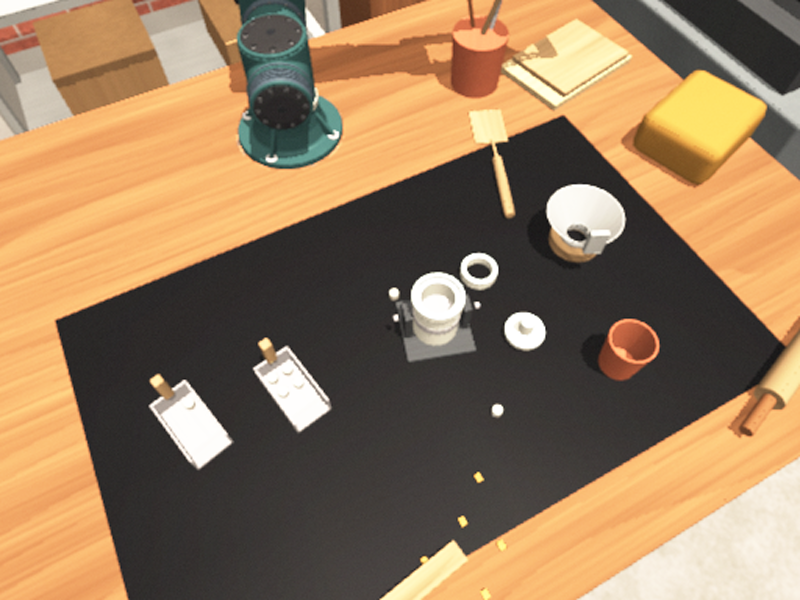

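View pics/top0.png

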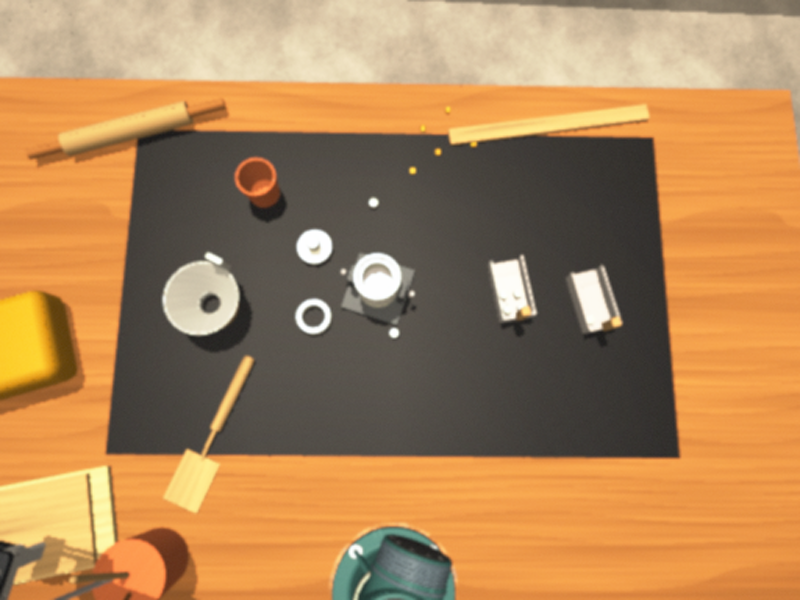

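```bash
cat > h.py <<'E'
import numpy as np, cv2
from scipy.optimize import minimize
from scipy.spatial.transform import Rotation as R
np.set_printoptions(precision=4,suppress=True)
def proj(s,P):
    E=np.linalg.inv(s["extrinsics"]); p=np.atleast_2d(P)@E[:3,:3].T+E[:3,3]
    q=p@s["camera_matrix"].T; return q[:,:2]/q[:,2:]
def ray(s,uv,z):
    d=s["extrinsics"][:3,:3]@np.linalg.solve(s["camera_matrix"],[uv[0],uv[1],1]); c=s["extrinsics"][:3,3]
    return c+d*(z-c[2])/d[2]
def disc(r,z,x=0,y=0):
    a=np.linspace(0,2*np.pi,40,endpoint=False); return np.c_[x+r*np.cos(a),y+r*np.sin(a),0*a+z]
def cyl(r0,z0,z1,r1=None): return np.r_[disc(r0,z0),disc(r1 or r0,z1)]
def box(x0,x1,y0,y1,z0,z1): return np.array([[x,y,z] for x in(x0,x1) for y in(y0,y1) for z in(z0,z1)])
M=dict(
 ring=[cyl(.031,0,.02)], lid=[cyl(.019,0,.008),cyl(.032,.008,.018),cyl(.012,.018,.048)],
 funnel=[cyl(.022,0,.012),cyl(.031,.012,.018),cyl(.024,.018,.068,.0645),box(.061,.071,-.015,.015,.054,.106)],
 scoop=[box(-.055,.055,-.03,.03,0,.007),box(-.055,.055,.028,.03,0,.038),box(-.055,.055,-.03,-.028,0,.038),box(-.055,-.053,-.03,.03,0,.038),box(-.061,-.045,-.008,.008,0,.09)],
 piece=[cyl(.008,0,.014)], rest=[cyl(.045,0,.022)], cup=[cyl(.03,0,.08,.036)],
 jar=[box(-.055,.055,-.055,.055,0,.01),cyl(.04,.01,.105)])
def sil(s,parts,x,y,yaw,z=0):
    m=np.zeros((384*4,512*4),np.uint8); r=R.from_euler('z',yaw).as_matrix()
    for p in parts:
        uv=proj(s,p@r.T+[x,y,z]); cv2.fillConvexPoly(m,cv2.convexHull(np.round((uv*4+1.5)).astype(np.int32)),1)
    return m
def fit(pics,masks,parts,x,y,yaw=None,z=0,yaws=None):
    ms=[cv2.resize(m.astype(np.uint8),None,fx=4,fy=4,interpolation=cv2.INTER_NEAREST) for m in masks]
    def f(v):
        c=0
        for s,m in zip(pics,ms):
            a=sil(s,parts,v[0]/100,v[1]/100,v[2] if len(v)>2 else 0,z); c+=1-(a&m).sum()/max(1,(a|m).sum())
        return c/len(pics)
    best=None
    for w in (yaws if yaws is not None else [None]):
        v0=[x*100,y*100]+([w] if w is not None else [])
        sx=[v0]+[np.add(v0,np.eye(len(v0))[i]*(1.0 if i<2 else .3)) for i in range(len(v0))]
        o=minimize(f,v0,method='Nelder-Mead',options=dict(initial_simplex=np.array(sx),xatol=.01,fatol=1e-4,maxiter=150))
        if best is None or o.fun<best.fun: best=o
    v=best.x; return np.r_[v[0]/100,v[1]/100,v[2:]],1-best.fun
E
python3 - <<'E'
from h import *; from bench import snapshot,spotter; import pickle
P=[snapshot("top"),snapshot("scene")]; D={"P":P}
for n in "jar rest funnel ring lid bisque_cup paddle scoop_a a1".split():
    for i in(0,1):
        r=spotter.trace(n,P[i]); D[n,i]=r
        print(n,i,[(round(d["conf"],2),[int(b) for b in d["box"]],int(d["region"].sum()),ray(P[i],np.argwhere(d["region"]).mean(0)[::-1],0)[:2]) for d in r][:10])
pickle.dump(D,open("d0.pkl","wb"))
E
```

```text
jar 0 [(0.87, [217, 162, 47, 48], 1502, array([0.5261, 0.033 ]))]
jar 1 [(0.86, [252, 172, 58, 59], 2193, array([0.5086, 0.0462])), (0.73, [382, 203, 39, 36], 1039, array([0.6971, 0.2888]))]
rest 0 [(0.55, [314, 165, 31, 42], 887, array([ 0.5244, -0.2181]))]
rest 1 [(0.65, [316, 260, 7, 6], 46, array([0.6866, 0.0488])), (0.64, [354, 143, 27, 23], 264, array([0.4925, 0.318 ])), (0.5, [163, 215, 45, 61], 1231, array([ 0.5062, -0.2104]))]
funnel 0 [(0.66, [216, 164, 48, 43], 1457, array([0.5254, 0.0341])), (0.56, [103, 160, 53, 54], 1703, array([0.5082, 0.3622]))]
funnel 1 [(0.62, [349, 116, 52, 46], 1620, array([0.4497, 0.3926]))]
ring 0 [(0.63, [188, 192, 26, 20], 225, array([0.4706, 0.1523]))]
ring 1 [(0.9, [293, 163, 22, 20], 369, array([0.4612, 0.1579]))]
lid 0 [(0.94, [189, 147, 23, 20], 367, array([0.604 , 0.1541]))]
lid 1 [(0.8, [324, 201, 24, 21], 488, array([0.5952, 0.1606]))]
bisque_cup 0 [(0.8, [151, 101, 26, 29], 612, array([0.733 , 0.2682])), (0.57, [101, 228, 62, 100], 1142, array([0.22  , 0.3372])), (0.36, [189, 191, 22, 21], 216, array([0.4711, 0.1503]))]
bisque_cup 1 [(0.96, [383, 203, 37, 39], 1095, array([0.6974, 0.2884]))]
paddle 0 [(0.57, [104, 230, 60, 96], 1112, array([0.2186, 0.3367]))]
paddle 1 [(0.7, [302, 70, 29, 66], 654, array([0.2341, 0.3337]))]
scoop_a 0 [(0.97, [363, 172, 34, 40], 908, array([ 0.5066, -0.3717])), (0.69, [314, 164, 29, 39], 764, array([ 0.5278, -0.2179]))]
scoop_a 1 [(0.66, [94, 237, 54, 62], 1523, array([ 0.4892, -0.3672])), (0.65, [162, 218, 49, 57], 1312, array([ 0.509, -0.21 ])), (0.51, [323, 203, 24, 17], 453, array([0.5946, 0.1607]))]
a1 0 []
a1 1 [(0.57, [181, 229, 6, 10], 13, array([ 0.4776, -0.204 ]))]
```

```bash
python3 - <<'E'
from h import *; import pickle
D=pickle.load(open("d0.pkl","rb")); P=D["P"]
fits={}
for n,z in (("ring",0),("lid",0),("funnel",.01),("bisque_cup",0)):
    ok=[];
    for i in(0,1):
        c=D[n,i]; c=[d for d in c if not(n=="funnel" and d["box"][0]==216)]
        ok.append(c[0]["region"])
    x,y=ray(P[0],np.argwhere(ok[0]).mean(0)[::-1],.02+z)[:2]
    part=M["cup" if n=="bisque_cup" else n]
    for S in ([0,1],[0],[1]):
        print(n,S,fit([P[i] for i in S],[ok[i] for i in S],part,x,y,z=z,yaws=[0.3,-.7] if n=="funnel" else None))
for k,(a,b) in {"far":(0,0),"near":(1,1)}.items():
    ok=[D["scoop_a",0][a]["region"],D["scoop_a",1][b]["region"]]
    x,y=ray(P[0],np.argwhere(ok[0]).mean(0)[::-1],.02)[:2]
    for S in ([0,1],[0],[1]): print(k,S,fit([P[i] for i in S],[ok[i] for i in S],M["scoop"],x,y,yaws=[0.1,.4]))
def cr(i,c,r): return cv2.resize(P[i]["img"][r:r+75,c:c+100],(400,300),interpolation=cv2.INTER_CUBIC)
cv2.imwrite("pics/m1.png",np.vstack([np.hstack([cr(0,185,150),cr(1,225,155)]),np.hstack([cr(0,305,150),cr(1,125,210)])]))
E
```

```text
ring [0, 1] (array([0.4674, 0.1513]), np.float64(0.6394534879504784))
ring [0] (array([0.468, 0.15 ]), np.float64(0.5547807221447388))
ring [1] (array([0.4657, 0.1535]), np.float64(0.7673372154579142))
lid [0, 1] (array([0.5996, 0.1534]), np.float64(0.9204188605610513))
lid [0] (array([0.5996, 0.1521]), np.float64(0.9286962045418453))
lid [1] (array([0.5991, 0.1549]), np.float64(0.9354451643868491))
funnel [0, 1] (array([0.5055, 0.0304, 0.4639]), np.float64(0.3904936262544074))
funnel [0] (array([0.5055, 0.0304, 0.4639]), np.float64(0.7809872525088147))
funnel [1] (array([0.5189, 0.0335, 0.3   ]), np.float64(0.0))
bisque_cup [0, 1] (array([0.7091, 0.257 ]), np.float64(0.9152417880177564))
bisque_cup [0] (array([0.7107, 0.2544]), np.float64(0.8889999091652284))
bisque_cup [1] (array([0.7085, 0.2579]), np.float64(0.9571185417009828))
far [0, 1] (array([ 0.5024, -0.3617,  0.242 ]), np.float64(0.9034404560862619))
far [0] (array([ 0.5048, -0.3624,  0.2341]), np.float64(0.890939287691456))
far [1] (array([ 0.5017, -0.3617,  0.2476]), np.float64(0.9278501503121869))
near [0, 1] (array([ 0.5218, -0.211 ,  0.1862]), np.float64(0.8243003380296747))
near [0] (array([ 0.5223, -0.2122,  0.1979]), np.float64(0.810090210491146))
near [1] (array([ 0.5205, -0.2106,  0.1868]), np.float64(0.8590473026288468))
```

View pics/m1.png

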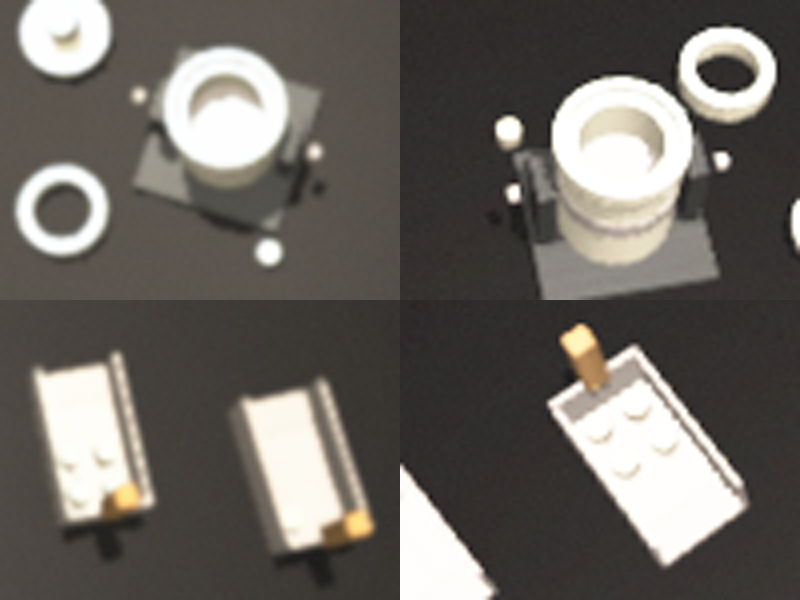

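```bash
cat >> h.py <<'E'
def grad(s):
    g=cv2.GaussianBlur(cv2.cvtColor(s["img"],cv2.COLOR_BGR2GRAY).astype(np.float32),(0,0),.8)
    return np.hypot(cv2.Sobel(g,cv2.CV_32F,1,0),cv2.Sobel(g,cv2.CV_32F,0,1))
def sig(s):   # signed gradient (gx,gy)
    g=cv2.GaussianBlur(cv2.cvtColor(s["img"],cv2.COLOR_BGR2GRAY).astype(np.float32),(0,0),.8)
    return cv2.Sobel(g,cv2.CV_32F,1,0),cv2.Sobel(g,cv2.CV_32F,0,1)
def efit(pics,circles,x,y,w=.012):
    """circles: (r,z,sign) sign +1 bright inside, -1 dark inside. fit centre by signed edge strength"""
    G=[sig(s) for s in pics]
    def f(v):
        t=0
        for s,(gx,gy) in zip(pics,G):
            for r,z,sg in circles:
                p=disc(r,z)+[v[0]/100,v[1]/100,0]; uv=proj(s,p).astype(np.float32)
                c=uv.mean(0); n=uv-c; n/=np.linalg.norm(n,axis=1)[:,None]
                a=cv2.remap(gx,uv[:,:1],uv[:,1:],1)[:,0]; b=cv2.remap(gy,uv[:,:1],uv[:,1:],1)[:,0]
                t+=np.clip(-(a*n[:,0]+b*n[:,1])*sg,0,150).sum()
        return -t/len(pics)/len(circles)/40
    g=np.arange(-w,w+1e-9,.002)*100
    v0=min(((f((x*100+i,y*100+j)),x*100+i,y*100+j) for i in g for j in g))[1:]
    o=minimize(f,v0,method='Nelder-Mead',options=dict(initial_simplex=np.array([v0,np.add(v0,(.2,0)),np.add(v0,(0,.2))]),xatol=.005))
    return np.r_[o.x/100,-o.fun]
C=dict(jar=[(.04,.105,1),(.0255,.099,-1)],ring=[(.031,.02,1),(.022,.02,-1)],lid=[(.032,.018,1)],funnel=[(.0645,.078,1)],rest=[(.045,.022,1)],piece=[(.008,.014,1)])
def tri(pics,name,x,y,w=.012,dz=0):
    c=[(r,z+dz,g) for r,z,g in C[name]]
    return [efit(q,c,x,y,w) for q in (pics,pics[:1],pics[1:])]
E
python3 - <<'E'
from h import *; import pickle
D=pickle.load(open("d0.pkl","rb")); P=D["P"]
a=ray(P[0],(185+268/4,150+252/4),.01); b=ray(P[0],(373*.64,203*.64),.01); print(a,b)
for n,x,y,w in (("jar",.505,.03,.02),("ring",.467,.1515,.012),("lid",.6,.153,.012),("funnel",.485,.34,.03),("rest",.485,.34,.03),("piece",*a[:2],.01),("piece",*b[:2],.01)):
    print(n,*tri(P,n,x,y,w))
for m in ([D["funnel",0][1]["region"],D["funnel",1][0]["region"]],):
    for S in ([0,1],[0],[1]): print(fit([P[i] for i in S],[m[i] for i in S],M["funnel"],.485,.34,z=.01,yaws=[0,-.5]))
E
```

```text
[0.4397 0.0025 0.01  ] [0.6892 0.0444 0.01  ]
jar [  0.5237   0.0332 114.2057] [  0.5264   0.0346 118.0774] [  0.5234   0.033  113.428 ]
ring [  0.4705   0.1497 149.7462] [  0.467    0.1495 150.    ] [  0.4705   0.1497 149.4923]
lid [  0.598   0.151 150.   ] [  0.598   0.151 150.   ] [  0.598   0.151 150.   ]
funnel [  0.489    0.3339 138.7796] [  0.4895   0.3405 141.3157] [  0.492    0.3372 140.1787]
rest [ 0.4978  0.3255 78.4763] [ 0.5001  0.3257 65.918 ] [ 0.4979  0.3243 92.3419]
piece [  0.4377   0.0005 150.    ] [  0.4377   0.0005 150.    ] [  0.4377  -0.0015 150.    ]
piece [  0.6872   0.0424 150.    ] [  0.6872   0.0424 150.    ] [  0.6872   0.0424 150.    ]
(array([ 0.4875,  0.3369, -0.4923]), np.float64(0.88865619906295))
(array([ 0.4896,  0.3356, -0.4817]), np.float64(0.8995538686909043))
(array([ 0.4843,  0.3393, -0.4452]), np.float64(0.9381003201707577))
```

```bash
sed -i 's/,0,150)/,0,2000)/' h.py; python3 - <<'E'
from h import *; import pickle
D=pickle.load(open("d0.pkl","rb")); P=D["P"]
for n,x,y,w in (("jar",.505,.03,.02),("ring",.467,.1515,.012),("lid",.6,.153,.012),("funnel",.487,.338,.016),("piece",.44,.001,.01),("piece",.688,.044,.01)):
    print(n,*tri(P,n,x,y,w))
E
```

```text
jar [  0.5229   0.0333 234.4014] [  0.5239   0.0336 223.0531] [  0.5222   0.0334 251.9944]
ring [  0.4676   0.1503 368.747 ] [  0.4687   0.1502 364.2647] [  0.4668   0.1507 382.293 ]
lid [  0.6002   0.153  467.6698] [  0.6004   0.1531 413.939 ] [  0.6001   0.1529 522.1089]
funnel [  0.4879   0.3368 387.9444] [  0.4886   0.3367 347.8214] [  0.4872   0.337  435.8643]
piece [  0.4399   0.0029 441.7707] [  0.4405   0.0032 399.8818] [  0.4387   0.0031 492.9312]
piece [  0.6897   0.0446 444.4838] [  0.69     0.0447 398.4955] [  0.6899   0.0444 491.2048]
```

```bash
cat > plan.py <<'E'
from h import *
from bench import robot
def down(psi,axis=None,ang=0):
    r=R.from_euler('z',psi)*R.from_euler('x',np.pi)
    return R.from_rotvec(np.array(axis)*ang)*r if axis is not None else r
def plan(wps):
    """wps: (pos, Rot, grip). Each line = one waypoint relative to measured pose now"""
    o=robot.get_obs(); p0=o["tool_pos"]; r0=R.from_euler('xyz',o["ee_rot"])
    for p,r,g in wps:
        d=r0.inv().apply(np.array(p)-p0); w=(r0.inv()*r).as_rotvec(degrees=True)
        print(np.round(d,3).tolist()+np.round(w,1).tolist()+[g],"n>=",int(np.ceil(max(np.linalg.norm(d)/.0625,np.linalg.norm(w)/10.7))))
def st():
    o=robot.get_obs(); print(round(o["time"],2),o["tool_pos"],o["ee_rot"],"w",round(o["width"],4),"ff",round(o["finger_force"],1),o["wrist_force"],"q",o["joint_positions"])
    open("log.txt","a").write(repr([o["tool_pos"].tolist(),o["ee_rot"].tolist(),o["joint_positions"].tolist()])+"\n")
E
python3 - <<'E'
from plan import *
st(); r=down(1.10); plan([((.5467,.3069,.19),r,.094),((.5467,.3069,.093),r,.094)])
E
```

```text
1.1 [0.1204 0.5367 0.2165] [ 3.1415 -0.      2.9208] w 0.0938 ff 0.0 [-0.6635  0.2912 -0.3071] q [ 1.2469  0.0872  1.3707  0.      1.6836 -0.1031]
[-0.466, -0.131, 0.026, 0.0, -0.0, 104.3, 0.094] n>= 10
[-0.466, -0.131, 0.123, 0.0, -0.0, 104.3, 0.094] n>= 10
```

Emit:
servo_tool(commands=[-0.466, -0.131, 0.026, 0, 0, 104.3, 0.06, -0.466, -0.131, 0.026, 0, 0, 104.3, 0.06, -0.466, -0.131, 0.026, 0, 0, 104.3, 0.06, -0.466, -0.131, 0.026, 0, 0, 104.3, 0.06, -0.466, -0.131, 0.026, 0, 0, 104.3, 0.06, -0.466, -0.131, 0.026, 0, 0, 104.3, 0.06, -0.466, -0.131, 0.026, 0, 0, 104.3, 0.06, -0.466, -0.131, 0.026, 0, 0, 104.3, 0.06, -0.466, -0.131, 0.026, 0, 0, 104.3, 0.06, -0.466, -0.131, 0.026, 0, 0, 104.3, 0.06])

```text
time: 2.35
tool_pos: [0.5472, 0.306, 0.1899]
ee_rot: [-3.141, 0.001, 1.094]
wrist_force: [0.7, -0.7, -0.3]
width: 0.0601
finger_force: 0.0
```

Emit:
servo_tool(commands=[0, 0, 0.0, 0, 0, 0, 0.06, 0, 0, 0.0, 0, 0, 0, 0.06])

```text
time: 2.6
tool_pos: [0.5463, 0.3069, 0.1905]
ee_rot: [-3.142, -0.0, 1.103]
wrist_force: [-0.5, -0.0, 0.2]
width: 0.0603
finger_force: 0.0
```

```bash
python3 - <<'E'
from plan import *; from bench import snapshot
st(); r=down(1.10); plan([((.5467,.3069,.093),r,.06)])
P=[snapshot("top"),snapshot("scene")]
print(tri(P,"funnel",.488,.337))
im=[s["img"][b:b+105,a:a+140] for s,(a,b) in zip(P,((70,130),(320,80)))]
for s,i in zip(P,(0,1)):
  print(proj(s,robot.get_obs()["tool_pos"]))
cv2.imwrite("pics/f1.png",np.hstack([cv2.resize(i,(400,300),interpolation=cv2.INTER_CUBIC) for i in im]))
E
```

```text
2.6 [0.5463 0.3069 0.1905] [-3.1415 -0.0001  1.1026] w 0.0603 ff 0.0 [-0.4665 -0.034   0.1595] q [0.4214 0.2643 1.2175 0.0001 1.6598 0.8896]
[0.0, 0.0, 0.098, -0.0, -0.0, 0.1, 0.06] n>= 2
[array([  0.4876,   0.3365, 205.929 ]), array([ 0.4876,  0.3353, 95.664 ]), array([  0.4874,   0.3373, 321.4612])]
[[127.1925 157.8497]]
[[392.9706 128.5654]]
```

View pics/f1.png

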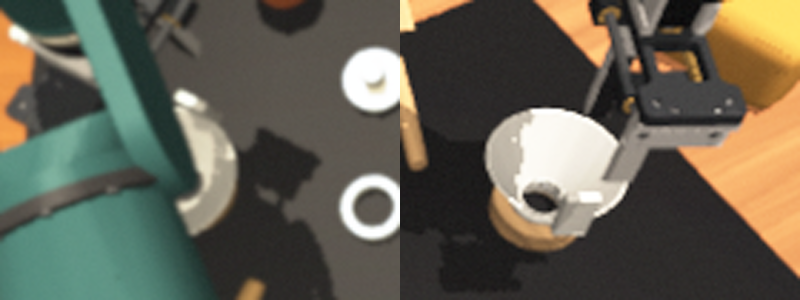

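Emit:
servo_tool(commands=[0, 0, 0.05, 0, 0, 0, 0.06, 0, 0, 0.097, 0, 0, 0, 0.06, 0, 0, 0.097, 0, 0, 0, 0.06, 0, 0, 0.097, 0, 0, 0, 0.06])

```text
time: 3.2
tool_pos: [0.5474, 0.3074, 0.0956]
ee_rot: [3.14, -0.002, 1.101]
wrist_force: [0.3, 0.4, -0.2]
width: 0.0603
finger_force: 0.0
```

Emit:
servo_tool(commands=[0, 0, 0, 0, 0, 0, 0.0, 0, 0, 0, 0, 0, 0, 0, 0, 0, 0, 0, 0, 0, 0, 0, 0, 0, 0, 0, 0, 0, 0, 0, 0, 0, 0, 0, 0])

```text
time: 3.82
tool_pos: [0.5464, 0.3068, 0.0935]
ee_rot: [-3.142, -0.0, 1.1]
wrist_force: [0.8, 0.4, 0.2]
width: 0.0135
finger_force: 0.0
```

```bash
python3 - <<'E'
from plan import *
st()
E
```

```text
3.83 [0.5464 0.3068 0.0935] [-3.1415 -0.      1.1004] w 0.0135 ff 0.0 [0.8107 0.435  0.2379] q [0.4211 0.3078 1.3574 0.0001 1.4764 0.8914]
```

Still closing; wait and lift, then turn to tab direction +y (ψ≈3.14).

Emit:
servo_tool(commands=[0, 0, 0, 0, 0, 0, 0, 0, 0, 0, 0, 0, 0, 0, 0, 0, 0, 0, 0, 0, 0, 0, 0, 0, 0, 0, 0, 0, 0, 0, -0.01, 0, 0, 0, 0, 0, 0, -0.03, 0, 0, 0, 0, 0, 0, -0.06, 0, 0, 0, 0, 0, 0, -0.06, 0, 0, 0, 0])

```text
time: 4.82
tool_pos: [0.5481, 0.3077, 0.1573]
ee_rot: [3.137, -0.006, 1.101]
wrist_force: [0.5, 0.3, -1.7]
width: 0.0097
finger_force: 30.0
```

```bash
python3 - <<'E'
from plan import *; from bench import snapshot,spotter
st()
P=[snapshot("top"),snapshot("scene")]
print(tri(P,"rest",.487,.337,.012))
o=robot.get_obs(); dz=o["tool_pos"][2]-.0935; print(dz)
print(tri(P,"funnel",.488,.337,dz=dz))
im=[s["img"][b:b+105,a:a+140] for s,(a,b) in zip(P,((70,130),(320,80)))]
cv2.imwrite("pics/f2.png",np.hstack([cv2.resize(i,(400,300),interpolation=cv2.INTER_CUBIC) for i in im]))
E
```

```text
4.83 [0.5481 0.3077 0.1573] [ 3.1373 -0.0058  1.1006] w 0.0097 ff 30.0 [ 0.5231  0.306  -1.7036] q [0.4212 0.2738 1.2716 0.0003 1.589  0.8915]
[array([  0.4874,   0.3369, 184.4782]), array([ 0.4884,  0.3349, 76.5464]), array([  0.4873,   0.3375, 297.2292])]
0.05975026594817237
[array([  0.4858,   0.3397, 109.7555]), array([ 0.4767,  0.3256, 57.5875]), array([  0.4854,   0.3401, 191.1595])]
```

View pics/f2.png

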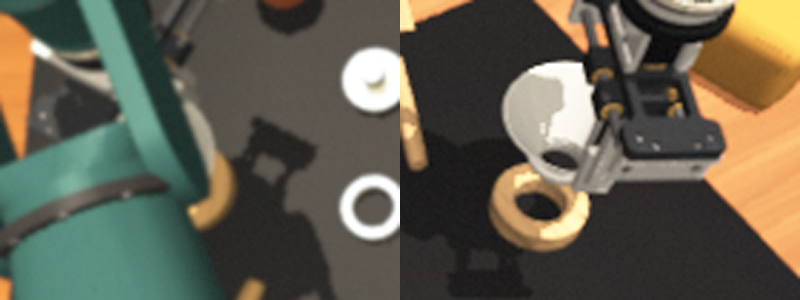

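```bash
python3 - <<'E'
from plan import *
r=down(0); plan([((.5479,.3075,.225),down(1.1),0),((.5229,-.0324,.225),r,0)])
E
```

```text
[0.001, 0.001, -0.072, -0.0, -0.0, 0.0, 0] n>= 2
[-0.313, 0.133, -0.072, -0.0, -0.0, 63.1, 0] n>= 6
```

Emit:
servo_tool(commands=[0, 0, -0.036, 0, 0, 0, 0, 0, 0, -0.072, 0, 0, 0, 0, -0.05, 0.022, -0.072, 0, 0, 10, 0, -0.1, 0.044, -0.072, 0, 0, 20, 0, -0.15, 0.066, -0.072, 0, 0, 30, 0, -0.2, 0.088, -0.072, 0, 0, 40, 0, -0.25, 0.11, -0.072, 0, 0, 50, 0, -0.29, 0.125, -0.072, 0, 0, 58, 0, -0.313, 0.133, -0.072, 0, 0, 63.1, 0, -0.313, 0.133, -0.072, 0, 0, 63.1, 0])

```text
time: 6.18
tool_pos: [0.5222, -0.0339, 0.2235]
ee_rot: [-3.141, 0.003, -0.003]
wrist_force: [-0.1, 0.8, -1.1]
width: 0.0097
finger_force: 30.0
```

Emit:
servo_tool(commands=[0, 0, 0, 0, 0, 0, 0, 0, 0, 0, 0, 0, 0, 0, 0, 0, 0, 0, 0, 0, 0])

```text
time: 6.55
tool_pos: [0.5232, -0.0316, 0.2254]
ee_rot: [-3.141, 0.0, 0.001]
wrist_force: [-0.6, -0.3, -0.8]
width: 0.01
finger_force: 30.0
```

```bash
python3 - <<'E'
from plan import *; from bench import snapshot,spotter
st()
P=[snapshot("top"),snapshot("scene")]
o=robot.get_obs(); dz=o["tool_pos"][2]-.0935; print(dz)
for d in(dz-.003,dz,dz+.003): print(tri(P,"funnel",.523,.033,dz=d))
im=[s["img"][b:b+105,a:a+140] for s,(a,b) in zip(P,((170,120),(220,110)))]
cv2.imwrite("pics/f3.png",np.hstack([cv2.resize(i,(400,300),interpolation=cv2.INTER_CUBIC) for i in im]))
E
```

```text
6.55 [ 0.5232 -0.0316  0.2254] [-3.1413  0.0001  0.0009] w 0.01 ff 30.0 [-0.5739 -0.3389 -0.7985] q [-0.1686  0.0281  1.4154  0.0003  1.6983  1.4013]
0.13197311548603813
[array([  0.5235,   0.0367, 174.4532]), array([  0.5244,   0.0358, 135.1479]), array([  0.5233,   0.0369, 220.0585])]
[array([  0.5248,   0.0357, 175.9151]), array([  0.5239,   0.0356, 134.3638]), array([  0.525 ,   0.0356, 219.0636])]
[array([  0.526 ,   0.0343, 168.6537]), array([  0.5237,   0.035 , 133.1221]), array([  0.5266,   0.0345, 216.2416])]
```

View pics/f3.png

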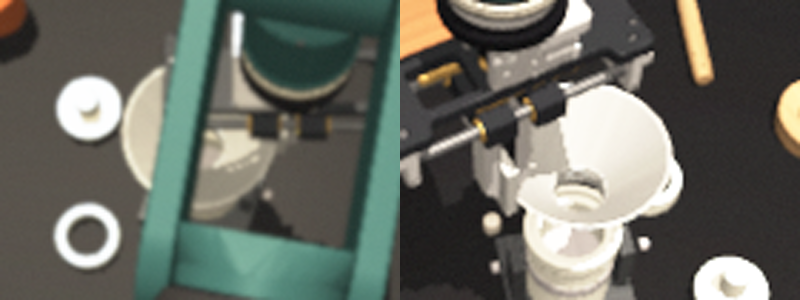

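Emit:
servo_tool(commands=[-0.001, 0.0015, 0.01, 0, 0, 0, 0, -0.001, 0.0015, 0.025, 0, 0, 0, 0, -0.001, 0.0015, 0.035, 0, 0, 0, 0, -0.001, 0.0015, 0.043, 0, 0, 0, 0, -0.001, 0.0015, 0.048, 0, 0, 0, 0, -0.001, 0.0015, 0.05, 0, 0, 0, 0, -0.001, 0.0015, 0.05, 0, 0, 0, 0])

```text
time: 7.52
tool_pos: [0.5223, -0.034, 0.1757]
ee_rot: [-3.142, -0.0, -0.001]
wrist_force: [1.4, -0.6, -0.6]
width: 0.0096
finger_force: 30.0
```

```bash
python3 - <<'E'
from plan import *; from bench import snapshot,spotter
st()
P=[snapshot("top"),snapshot("scene")]
o=robot.get_obs(); dz=o["tool_pos"][2]-.0935; print(dz)
for d in(dz,): print(tri(P,"funnel",.523,.033,dz=d))
E
```

```text
7.53 [ 0.5223 -0.034   0.1757] [-3.1416 -0.0005 -0.0009] w 0.0096 ff 30.0 [ 1.3629 -0.5596 -0.6072] q [-0.1735  0.0392  1.5021  0.0001  1.5998  1.3982]
0.08243400221644778
[array([  0.5239,   0.033 , 184.4125]), array([  0.5239,   0.0336, 147.7809]), array([  0.5238,   0.0327, 222.7314])]
```

Stem is in. Seat it: lower 6 mm, then check force.

Emit:
servo_tool(commands=[0, 0, 0.003, 0, 0, 0, 0, 0, 0, 0.005, 0, 0, 0, 0, 0, 0, 0.005, 0, 0, 0, 0])

```text
time: 8.0
tool_pos: [0.5221, -0.034, 0.1704]
ee_rot: [-3.141, 0.0, -0.001]
wrist_force: [-0.4, 0.3, -0.9]
width: 0.0097
finger_force: 30.0
```

```bash
python3 - <<'E'
from plan import *; st()
E
```

```text
8.0 [ 0.5221 -0.034   0.1704] [-3.1414  0.     -0.0009] w 0.0097 ff 30.0 [-0.3865  0.2826 -0.8818] q [-0.1735  0.0413  1.5104  0.0001  1.5899  1.3982]
```

Emit:
servo_tool(commands=[0, 0, 0.001, 0, 0, 0, 0, 0, 0, 0.0015, 0, 0, 0, 0.0, 0, 0, 0.0015, 0, 0, 0, 0.04, 0, 0, 0.0015, 0, 0, 0, 0.04, 0, 0, 0.0015, 0, 0, 0, 0.04, 0, 0, 0.0015, 0, 0, 0, 0.04, 0, 0, -0.02, 0, 0, 0, 0.04, 0, 0, -0.06, 0, 0, 0, 0.04, 0, 0, -0.11, 0, 0, 0, 0.04])

```text
time: 9.12
tool_pos: [0.5215, -0.0339, 0.2803]
ee_rot: [-3.141, 0.003, -0.001]
wrist_force: [0.9, 0.2, 0.7]
width: 0.0399
finger_force: 0.0
```

```bash
python3 - <<'E'
from plan import *; from bench import snapshot,spotter
st()
P=[snapshot("top"),snapshot("scene")]
print(tri(P,"funnel",.523,.033,dz=.077))
# plan: to stand near far stray for view; scoops
r=down(.19); c,s=np.cos(.19),np.sin(.19)
n=np.array([.5215,-.211]); post=n-.053*np.array([c,s]); print(post)
plan([((post[0],post[1],.2),r,.05),((post[0],post[1],.07),r,.05)])
im=[s["img"][b:b+105,a:a+140] for s,(a,b) in zip(P,((170,120),(220,110)))]
cv2.imwrite("pics/f4.png",np.hstack([cv2.resize(i,(400,300),interpolation=cv2.INTER_CUBIC) for i in im]))
E
```

```text
9.12 [ 0.5215 -0.0339  0.2803] [-3.141   0.0029 -0.0009] w 0.0399 ff 0.0 [0.8664 0.1782 0.75  ] q [-0.1735  0.0246  1.3112  0.0001  1.8088  1.3983]
[array([  0.5231,   0.0328, 231.9316]), array([  0.5246,   0.0333, 129.0115]), array([  0.523 ,   0.0324, 342.5703])]
[ 0.4695 -0.221 ]
[-0.056, 0.187, 0.087, 0.2, -0.7, -10.9, 0.05] n>= 4
[-0.058, 0.186, 0.217, 0.2, -0.7, -10.9, 0.05] n>= 5
```

View pics/f4.png

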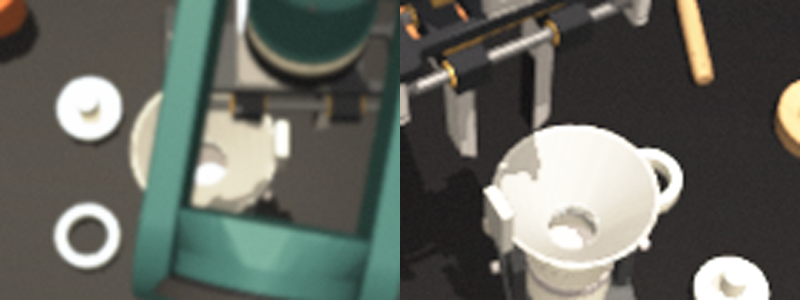

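```bash
python3 - <<'E'
from plan import *; import pickle
D=pickle.load(open("d0.pkl","rb")); P=D["P"]
for k,x,y in(("near",.4695,-.221),("far",.4515,-.374)):
    for s in P:
        h=cv2.cvtColor(s["img"],cv2.COLOR_BGR2HSV); u=proj(s,[x,y,.07])[0].astype(int)
        m=cv2.inRange(h,(5,80,80),(30,255,255)); w=np.zeros_like(m); w[u[1]-14:u[1]+15,u[0]-14:u[0]+15]=1; m=m*w
        print(k,fit([s],[m>0],[box(-.008,.008,-.008,.008,.038,.09)],x,y))
r=down(-1.38); plan([((.4695,-.221,.2),r,.05)])
E
```

```text
near (array([ 0.4707, -0.2228]), np.float64(0.7622641509433963))
near (array([ 0.4673, -0.2216]), np.float64(0.7288292457195743))
far (array([ 0.4544, -0.3795]), np.float64(0.8108108108108109))
far (array([ 0.4504, -0.3766]), np.float64(0.7402069475240207))
[-0.056, 0.186, 0.087, -0.4, -0.7, 79.0, 0.05] n>= 8
```

Emit:
servo_tool(commands=[-0.056, 0.06, 0, 0, 0, 10, 0.05, -0.056, 0.12, 0, 0, 0, 20, 0.05, -0.056, 0.187, 0.04, 0, 0, 30, 0.05, -0.056, 0.187, 0.087, 0, 0, 40, 0.05, -0.056, 0.187, 0.087, 0, 0, 50, 0.05, -0.056, 0.187, 0.087, 0, 0, 60, 0.05, -0.056, 0.187, 0.087, 0, 0, 70, 0.05, -0.056, 0.187, 0.087, 0, 0, 79, 0.05, -0.056, 0.187, 0.087, 0, 0, 79, 0.05, -0.056, 0.187, 0.087, 0, 0, 79, 0.05])

```text
time: 10.48
tool_pos: [0.4659, -0.2208, 0.193]
ee_rot: [3.141, 0.001, -1.377]
wrist_force: [0.6, 0.3, -0.3]
width: 0.0502
finger_force: 0.0
```

```bash
python3 - <<'E'
from plan import *; st()
r=down(-1.38); plan([((.469,-.222,.062),r,.05)])
E
```

```text
10.47 [ 0.4659 -0.2208  0.193 ] [ 3.1412  0.0005 -1.3774] w 0.0502 ff 0.0 [ 0.5861  0.3049 -0.3225] q [-0.5527  0.0167  1.4909  0.0001  1.6347  2.3955]
[0.002, -0.003, 0.131, 0.0, 0.0, 0.1, 0.05] n>= 3
```

Emit:
servo_tool(commands=[0.002, -0.003, 0.05, 0, 0, 0, 0.05, 0.002, -0.003, 0.1, 0, 0, 0, 0.05, 0.002, -0.003, 0.131, 0, 0, 0, 0.05, 0.002, -0.003, 0.131, 0, 0, 0, 0.05, 0.002, -0.003, 0.131, 0, 0, 0, 0, 0.002, -0.003, 0.131, 0, 0, 0, 0, 0.002, -0.003, 0.131, 0, 0, 0, 0, 0.002, -0.003, 0.131, 0, 0, 0, 0, 0.002, -0.003, 0.131, 0, 0, 0, 0, 0.002, -0.003, 0.131, 0, 0, 0, 0])

```text
time: 11.72
tool_pos: [0.4699, -0.2227, 0.0635]
ee_rot: [-3.14, -0.001, -1.38]
wrist_force: [0.9, 0.6, 5.3]
width: 0.0158
finger_force: 30.0
```

Emit:
servo_tool(commands=[0, 0, 0, 0, 0, 0, 0, 0, 0, 0, 0, 0, 0, 0, 0, 0, -0.005, 0, 0, 0, 0, 0, 0, -0.015, 0, 0, 0, 0, 0, 0, -0.035, 0, 0, 0, 0, 0, 0, -0.065, 0, 0, 0, 0, 0, 0, -0.1, 0, 0, 0, 0, 0, 0, -0.14, 0, 0, 0, 0, 0, 0, -0.18, 0, 0, 0, 0, 0, 0, -0.208, 0, 0, 0, 0])

```text
time: 12.98
tool_pos: [0.4693, -0.2224, 0.2725]
ee_rot: [-3.141, -0.001, -1.38]
wrist_force: [0.3, -0.2, -2.5]
width: 0.0157
finger_force: 30.0
```

```bash
python3 - <<'E'
from plan import *; st()
from bench import snapshot
p=[.5229+.02+.108,.033]
plan([((.56,-.1,.27),down(.1),0),((*p,.27),down(np.pi/2),0)])
P=[snapshot("top"),snapshot("scene")]
im=[s["img"][b:b+105,a:a+140] for s,(a,b) in zip(P,((290,120),(130,170)))]
cv2.imwrite("pics/f5.png",np.hstack([cv2.resize(i,(400,300),interpolation=cv2.INTER_CUBIC) for i in im]))
E
```

```text
12.97 [ 0.4693 -0.2224  0.2725] [-3.1405 -0.001  -1.3797] w 0.0157 ff 30.0 [ 0.2589 -0.1677 -2.4908] q [-0.5517  0.0135  1.3378  0.      1.7889  2.3988]
[-0.103, -0.112, 0.003, -0.0, -0.1, -84.8, 0] n>= 8
[-0.216, -0.227, 0.003, 0.1, -0.1, -169.1, 0] n>= 16
```

View pics/f5.png

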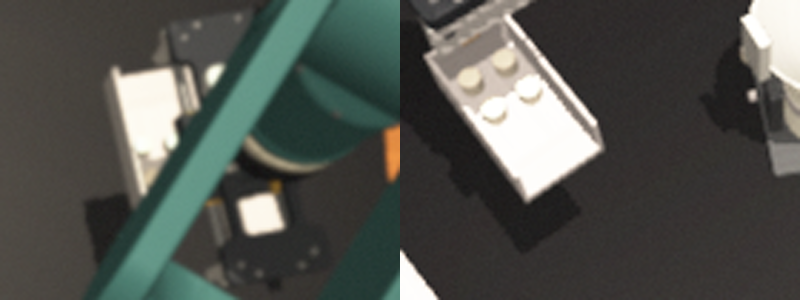

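Emit:
servo_tool(commands=[-0.004, -0.004, 0, 0, 0, -4, 0, -0.013, -0.014, 0, 0, 0, -11, 0, -0.026, -0.028, 0, 0, 0, -20, 0, -0.04, -0.043, 0, 0, 0, -30, 0, -0.053, -0.057, 0, 0, 0, -40, 0, -0.066, -0.071, 0, 0, 0, -50, 0, -0.08, -0.086, 0, 0, 0, -60, 0, -0.092, -0.1, 0, 0, 0, -70, 0, -0.103, -0.112, 0, 0, 0, -80, 0, -0.118, -0.127, 0, 0, 0, -90, 0])

```text
time: 14.32
tool_pos: [0.5712, -0.082, 0.2679]
ee_rot: [-3.14, 0.003, 0.196]
wrist_force: [-0.0, -0.6, -2.4]
width: 0.0162
finger_force: 30.0
```

```bash
python3 - <<'E'
from plan import *; st()
p=[.5229+.02+.108,.033]
plan([((*p,.27),down(np.pi/2),0)])
E
```

```text
14.32 [ 0.5712 -0.082   0.2679] [-3.1401  0.0035  0.1964] w 0.0162 ff 30.0 [-0.006  -0.6105 -2.3728] q [-0.2407  0.1471  1.2036 -0.0002  1.7946  1.1337]
[0.101, -0.097, -0.002, -0.2, 0.1, -78.7, 0] n>= 8
```

Emit:
servo_tool(commands=[0.012, -0.011, 0, 0, 0, -10, 0, 0.025, -0.024, -0.002, 0, 0, -20, 0, 0.038, -0.036, -0.002, 0, 0, -30, 0, 0.05, -0.048, -0.002, 0, 0, -40, 0, 0.063, -0.06, -0.002, 0, 0, -50, 0, 0.076, -0.073, -0.002, 0, 0, -60, 0, 0.088, -0.085, -0.002, 0, 0, -69, 0, 0.098, -0.094, -0.002, 0, 0, -75, 0, 0.101, -0.097, -0.002, 0, 0, -78.7, 0, 0.101, -0.097, -0.002, 0, 0, -78.7, 0])

```text
time: 15.58
tool_pos: [0.652, 0.0324, 0.2699]
ee_rot: [-3.138, -0.0, 1.565]
wrist_force: [-0.5, 1.4, -2.8]
width: 0.0157
finger_force: 30.0
```

```bash
python3 - <<'E'
from plan import *; st()
lip=np.array([.5229+.02,.033,.172])
def tp(th,lz=.172,lx=.02):
    return (.5229+lx+.108*np.cos(th)-.055*np.sin(th),.033,lz+.108*np.sin(th)+.055*np.cos(th))
W=[(tp(t),down(np.pi/2,(0,-1,0),t),0) for t in (0,.15,.3,.4,.5,.6,.7,.8,.9,1.0,1.1)]
plan(W)
E
```

```text
15.57 [0.652  0.0324 0.2699] [-3.1379 -0.0003  1.5645] w 0.0157 ff 30.0 [-0.5464  1.4325 -2.783 ] q [-0.0372  0.3234  0.9873  0.0002  1.8345 -0.0309]
[0.001, -0.001, 0.043, -0.2, -0.0, -0.4, 0] n>= 1
[0.0, -0.01, 0.027, -8.8, 0.0, -0.4, 0] n>= 1
[0.0, -0.022, 0.014, -17.4, 0.0, -0.4, 0] n>= 2
[0.0, -0.031, 0.005, -23.1, 0.1, -0.4, 0] n>= 3
[0.0, -0.041, -0.002, -28.9, 0.1, -0.4, 0] n>= 3
[0.0, -0.051, -0.008, -34.6, 0.1, -0.4, 0] n>= 4
[0.0, -0.062, -0.014, -40.3, 0.1, -0.4, 0] n>= 4
[0.0, -0.073, -0.018, -46.0, 0.1, -0.3, 0] n>= 5
[0.0, -0.085, -0.021, -51.8, 0.1, -0.3, 0] n>= 5
[-0.0, -0.097, -0.022, -57.5, 0.2, -0.3, 0] n>= 6
[-0.0, -0.109, -0.023, -63.2, 0.2, -0.3, 0] n>= 6
```

Emit:
servo_tool(commands=[0, -0.001, 0.02, 0, 0, 0, 0, 0, -0.001, 0.035, 0, 0, 0, 0, 0, -0.005, 0.035, -4, 0, 0, 0, 0, -0.01, 0.027, -8.8, 0, 0, 0, 0, -0.016, 0.02, -13, 0, 0, 0, 0, -0.022, 0.014, -17.4, 0, 0, 0, 0, -0.027, 0.009, -20.5, 0, 0, 0, 0, -0.031, 0.005, -23.1, 0, 0, 0, 0, -0.036, 0.001, -26, 0, 0, 0, 0, -0.041, -0.002, -28.9, 0, 0, 0])

```text
time: 16.82
tool_pos: [0.6101, 0.032, 0.2731]
ee_rot: [2.638, -0.0, 1.564]
wrist_force: [0.2, 0.6, -3.1]
width: 0.0157
finger_force: 30.0
```

```bash
cat >> plan.py <<'E'
def tp(th,lz=.172,lx=.02):
    return (.5229+lx+.108*np.cos(th)-.055*np.sin(th),.033,lz+.108*np.sin(th)+.055*np.cos(th))
E
python3 - <<'E'
from plan import *; st(); from bench import snapshot
W=[(tp(t,.167),down(np.pi/2,(0,-1,0),t),0) for t in (.5,.6,.7,.8,.9,1.0,1.1)]
plan(W)
P=[snapshot("top"),snapshot("scene")]
im=[s["img"][b:b+105,a:a+140] for s,(a,b) in zip(P,((170,120),(220,110)))]
cv2.imwrite("pics/f6.png",np.hstack([cv2.resize(i,(400,300),interpolation=cv2.INTER_CUBIC) for i in im]))
E
```

```text
16.82 [0.6101 0.032  0.2731] [ 2.6385 -0.0004  1.5637] w 0.0157 ff 30.0 [ 0.1697  0.6035 -3.0917] q [-0.0528 -0.1457  1.5691  0.0239  1.2156 -0.0481]
[0.001, -0.002, 0.006, 0.2, 0.2, -0.4, 0] n>= 1
[0.001, -0.008, -0.005, -5.6, 0.2, -0.4, 0] n>= 1
[0.001, -0.015, -0.015, -11.3, 0.2, -0.4, 0] n>= 2
[0.001, -0.023, -0.024, -17.0, 0.2, -0.3, 0] n>= 2
[0.001, -0.032, -0.032, -22.7, 0.2, -0.3, 0] n>= 3
[0.001, -0.041, -0.039, -28.5, 0.3, -0.3, 0] n>= 3
[0.0, -0.052, -0.046, -34.2, 0.3, -0.3, 0] n>= 4
```

View pics/f6.png

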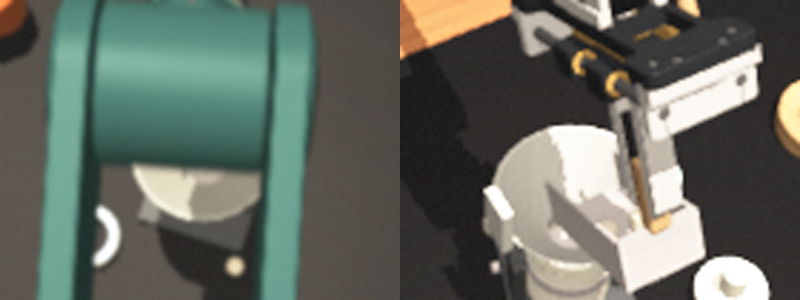

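Emit:
servo_tool(commands=[0, -0.005, 0.0, -3, 0, 0, 0, 0, -0.008, -0.005, -5.6, 0, 0, 0, 0, -0.011, -0.01, -8.5, 0, 0, 0, 0, -0.015, -0.015, -11.3, 0, 0, 0, 0, -0.019, -0.02, -14, 0, 0, 0, 0, -0.023, -0.024, -17, 0, 0, 0, 0, -0.028, -0.028, -20, 0, 0, 0, 0, -0.032, -0.032, -22.7, 0, 0, 0, 0, -0.037, -0.036, -25.5, 0, 0, 0, 0, -0.041, -0.039, -28.5, 0, 0, 0])

```text
time: 18.18
tool_pos: [0.5559, 0.0326, 0.2872]
ee_rot: [2.142, -0.0, 1.564]
wrist_force: [0.1, -0.2, -2.3]
width: 0.0162
finger_force: 30.0
```

Emit:
servo_tool(commands=[0, -0.01, -0.003, -6, 0, 0, 0, 0, -0.01, -0.003, -6, 0, 0, 0, 0, -0.01, -0.003, -6, 0, 0, 0, 0, -0.01, -0.003, -6, 0, 0, 0])

```text
time: 18.68
tool_pos: [0.55, 0.0325, 0.2855]
ee_rot: [2.032, 0.0, 1.565]
wrist_force: [0.5, -0.5, -2.4]
width: 0.0161
finger_force: 30.0
```

```bash
python3 - <<'E'
from plan import *; st(); from bench import snapshot
W=[(tp(t,.167),down(np.pi/2,(0,-1,0),t),0) for t in (1.1,1.2,.8,.4,0)]
plan(W)
P=[snapshot("top"),snapshot("scene")]
im=[s["img"][b:b+105,a:a+140] for s,(a,b) in zip(P,((170,120),(220,110)))]
cv2.imwrite("pics/f7.png",np.hstack([cv2.resize(i,(400,300),interpolation=cv2.INTER_CUBIC) for i in im]))
E
```

```text
18.68 [0.55   0.0325 0.2855] [2.0316 0.0002 1.5646] w 0.0161 ff 30.0 [ 0.5249 -0.5074 -2.4203] q [-0.0908 -0.6223  2.1536  0.1563  0.507  -0.1749]
[0.0, -0.001, -0.008, 0.6, 0.3, -0.1, 0] n>= 1
[0.0, -0.007, -0.018, -5.2, 0.3, -0.1, 0] n>= 1
[0.001, 0.01, 0.027, 17.8, 0.3, -0.2, 0] n>= 2
[0.001, 0.008, 0.075, 40.7, 0.3, -0.3, 0] n>= 4
[0.001, -0.012, 0.119, 63.6, 0.2, -0.3, 0] n>= 6
```

View pics/f7.png

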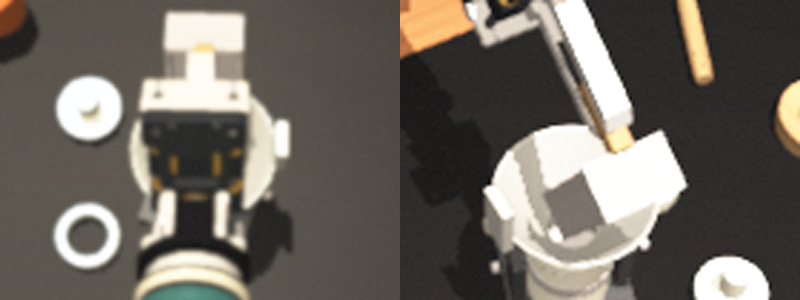

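```bash
python3 - <<'E'
from plan import *
W=[(tp(t,z),down(np.pi/2,(0,-1,0),t),0) for t,z in ((.95,.175),(.8,.18),(.6,.195),(.4,.205),(.2,.21),(0,.215))]
plan(W)
E
```

```text
[0.0, 0.014, 0.006, 9.1, 0.3, -0.2, 0] n>= 1
[0.001, 0.023, 0.021, 17.7, 0.3, -0.2, 0] n>= 2
[0.001, 0.038, 0.038, 29.2, 0.3, -0.2, 0] n>= 3
[0.001, 0.044, 0.058, 40.6, 0.2, -0.3, 0] n>= 4
[0.001, 0.04, 0.079, 52.1, 0.2, -0.3, 0] n>= 5
[0.001, 0.032, 0.097, 63.5, 0.2, -0.3, 0] n>= 6
```

Emit:
servo_tool(commands=[0, 0.014, 0.006, 9.1, 0, 0, 0, 0, 0.023, 0.021, 17.7, 0, 0, 0, 0, 0.035, 0.034, 26, 0, 0, 0, 0, 0.041, 0.048, 35, 0, 0, 0, 0, 0.042, 0.067, 45, 0, 0, 0, 0, 0.038, 0.082, 54, 0, 0, 0, 0, 0.032, 0.097, 63.5, 0, 0, 0, 0, 0.032, 0.097, 63.5, 0, 0, 0])

```text
time: 19.77
tool_pos: [0.6536, 0.0316, 0.2585]
ee_rot: [-3.13, -0.0, 1.564]
wrist_force: [-0.4, -0.0, -4.4]
width: 0.0162
finger_force: 30.0
```

```bash
python3 - <<'E'
from plan import *; st(); from bench import snapshot
plan([((.565,-.085,.272),down(.2),0),((.469,-.222,.26),down(-1.38),0),((.469,-.222,.067),down(-1.38),0)])
P=[snapshot("top"),snapshot("scene")]
im=[s["img"][b:b+105,a:a+140] for s,(a,b) in zip(P,((170,120),(220,110)))]
cv2.imwrite("pics/f8.png",np.hstack([cv2.resize(i,(400,300),interpolation=cv2.INTER_CUBIC) for i in im]))
E
```

```text
19.77 [0.6536 0.0316 0.2585] [-3.1301 -0.0003  1.5641] w 0.0162 ff 30.0 [-0.3545 -0.0197 -4.4102] q [-0.0382  0.3322  0.9985 -0.0001  1.8224 -0.0315]
[-0.117, -0.088, -0.013, -0.6, 0.4, 78.2, 0] n>= 8
[-0.255, -0.183, 0.001, -0.1, 1.0, 168.7, 0] n>= 16
[-0.255, -0.181, 0.194, -0.1, 1.0, 168.7, 0] n>= 16
```

View pics/f8.png

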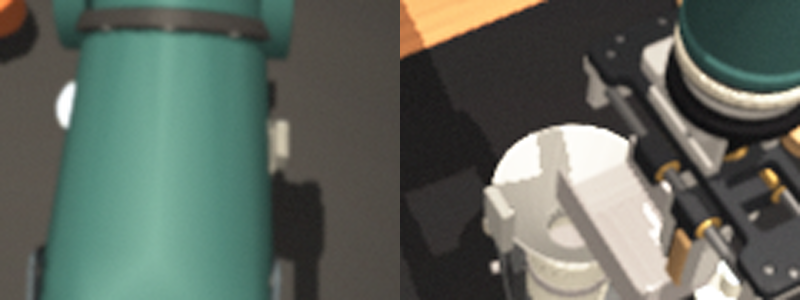

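Emit:
servo_tool(commands=[-0.013, -0.01, -0.013, 0, 0, 9, 0, -0.028, -0.021, -0.013, 0, 0, 19, 0, -0.043, -0.032, -0.013, 0, 0, 29, 0, -0.058, -0.044, -0.013, 0, 0, 39, 0, -0.073, -0.055, -0.013, 0, 0, 49, 0, -0.088, -0.066, -0.013, 0, 0, 59, 0, -0.103, -0.077, -0.013, 0, 0, 69, 0, -0.117, -0.088, -0.013, 0, 0, 78, 0, -0.132, -0.098, -0.012, 0, 0, 88, 0, -0.147, -0.109, -0.01, 0, 0, 98, 0])

```text
time: 21.12
tool_pos: [0.5384, -0.1143, 0.282]
ee_rot: [3.14, -0.008, -0.151]
wrist_force: [-0.2, 0.1, -3.0]
width: 0.0156
finger_force: 30.0
```

```bash
python3 - <<'E'
from plan import *; st()
plan([((.469,-.222,.2),down(-1.38),0),((.469,-.222,.067),down(-1.38),0)])
E
```

```text
21.12 [ 0.5384 -0.1143  0.282 ] [ 3.1396 -0.0082 -0.1514] w 0.0156 ff 30.0 [-0.234   0.0889 -2.9921] q [-0.3118  0.0787  1.2513 -0.0006  1.8032  1.4102]
[-0.053, 0.117, 0.082, -0.2, -0.5, 70.4, 0] n>= 7
[-0.054, 0.116, 0.215, -0.2, -0.5, 70.4, 0] n>= 7
```

Emit:
servo_tool(commands=[-0.008, 0.017, 0, 0, 0, 10, 0, -0.015, 0.034, 0.01, 0, 0, 20, 0, -0.023, 0.05, 0.025, 0, 0, 30, 0, -0.031, 0.067, 0.045, 0, 0, 40, 0, -0.038, 0.084, 0.07, 0, 0, 50, 0, -0.046, 0.1, 0.1, 0, 0, 60, 0, -0.053, 0.117, 0.13, 0, 0, 70.4, 0, -0.053, 0.117, 0.17, 0, 0, 70.4, 0, -0.053, 0.117, 0.195, 0, 0, 70.4, 0, -0.053, 0.117, 0.195, 0, 0, 70.4, 0])

```text
time: 22.38
tool_pos: [0.4686, -0.2214, 0.0836]
ee_rot: [3.141, -0.001, -1.374]
wrist_force: [-0.8, 0.2, -1.8]
width: 0.0161
finger_force: 30.0
```

```bash
python3 - <<'E'
from plan import *; st(); from bench import snapshot
plan([((.469,-.222,.0635),down(-1.38),0)])
P=[snapshot("top"),snapshot("scene")]
print(tri(P,"funnel",.523,.033,dz=.077))
import pickle; pickle.dump(P,open("d1.pkl","wb"))
E
```

```text
22.38 [ 0.4686 -0.2214  0.0836] [ 3.1414 -0.001  -1.3744] w 0.0161 ff 30.0 [-0.8169  0.1674 -1.7943] q [-0.5502  0.0821  1.6441 -0.0009  1.4149  2.3951]
[0.001, -0.0, 0.02, 0.0, -0.1, 0.3, 0] n>= 1
[array([  0.5232,   0.0324, 331.1261]), array([  0.5241,   0.0331, 307.6017]), array([  0.5224,   0.0326, 368.5451])]
```

Emit:
servo_tool(commands=[0, 0, 0.012, 0, 0, 0, 0, 0, 0, 0.0195, 0, 0, 0, 0, 0, 0, 0.0195, 0, 0, 0, 0, 0, 0, 0.0195, 0, 0, 0, 0.05, 0, 0, 0.0195, 0, 0, 0, 0.05, 0, 0, 0.0195, 0, 0, 0, 0.05, 0, 0, 0.0195, 0, 0, 0, 0.05, 0, 0, -0.04, 0, 0, 0, 0.05, 0, 0, -0.1, 0, 0, 0, 0.05, 0, 0, -0.1, 0, 0, 0, 0.05])

```text
time: 23.72
tool_pos: [0.4732, -0.2241, 0.1892]
ee_rot: [-3.134, -0.008, -1.374]
wrist_force: [-0.6, -0.5, -0.6]
width: 0.0502
finger_force: 0.0
```

```bash
python3 - <<'E'
from plan import *; st(); from bench import snapshot,spotter
plan([((.452,-.377,.18),down(-1.33),0),((.452,-.377,.0635),down(-1.33),0)])
P=[snapshot("top"),snapshot("scene")]
import pickle; pickle.dump(P,open("d1.pkl","wb"))
def cr(i,c,r): return cv2.resize(P[i]["img"][r:r+75,c:c+100],(400,300),interpolation=cv2.INTER_CUBIC)
cv2.imwrite("pics/m2.png",np.vstack([np.hstack([cr(0,185,150),cr(1,225,145)]),np.hstack([cr(1,60,230),cr(1,125,210)])]))
E
```

```text
23.73 [ 0.4732 -0.2241  0.1892] [-3.1337 -0.0085 -1.3744] w 0.0502 ff 0.0 [-0.6248 -0.5065 -0.6305] q [-0.55    0.0267  1.4882 -0.0008  1.6152  2.395 ]
[0.146, 0.051, 0.01, -0.4, -0.5, -2.5, 0] n>= 3
[0.145, 0.052, 0.127, -0.4, -0.5, -2.5, 0] n>= 4
```

View pics/m2.png

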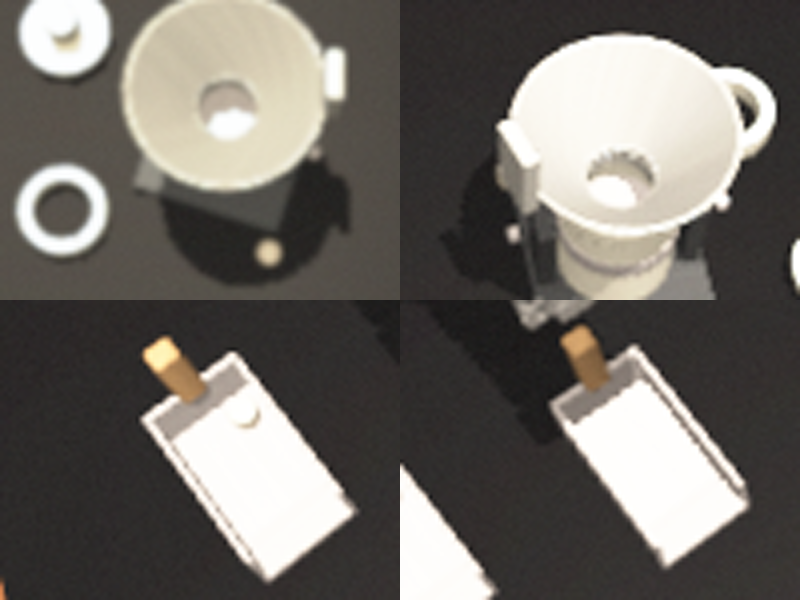

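Emit:
servo_tool(commands=[0.05, 0.017, 0, 0, 0, -2.5, 0.05, 0.1, 0.034, 0, 0, 0, -2.5, 0.05, 0.146, 0.051, 0, 0, 0, -2.5, 0.05, 0.146, 0.051, 0.01, 0, 0, -2.5, 0.05, 0.146, 0.051, 0.01, 0, 0, -2.5, 0.05])

```text
time: 24.45
tool_pos: [0.4475, -0.3739, 0.1689]
ee_rot: [3.137, 0.007, -1.331]
wrist_force: [0.2, 1.1, 0.4]
width: 0.0501
finger_force: 0.0
```

```bash
python3 - <<'E'
from plan import *; st()
plan([((.452,-.377,.0635),down(-1.33),0)])
E
```

```text
24.45 [ 0.4475 -0.3739  0.1689] [ 3.137   0.0067 -1.3311] w 0.0501 ff 0.0 [0.1888 1.0745 0.3602] q [-0.7929  0.1804  1.3605 -0.0005  1.6087  2.109 ]
[0.005, -0.004, 0.105, 0.3, 0.4, -0.1, 0] n>= 2
```

Emit:
servo_tool(commands=[0.002, -0.002, 0.03, 0, 0, 0, 0.05, 0.002, -0.002, 0.07, 0, 0, 0, 0.05, 0.002, -0.002, 0.112, 0, 0, 0, 0.05, 0.002, -0.002, 0.112, 0, 0, 0, 0.05, 0.002, -0.002, 0.112, 0, 0, 0, 0.05])

```text
time: 25.08
tool_pos: [0.4518, -0.3766, 0.062]
ee_rot: [3.141, -0.001, -1.33]
wrist_force: [0.6, -0.3, 0.7]
width: 0.0503
finger_force: 0.0
```

```bash
python3 - <<'E'
from plan import *; st()
plan([((.452,-.377,.0635),down(-1.33),0)])
E
```

```text
25.07 [ 0.4518 -0.3766  0.062 ] [ 3.141  -0.001  -1.3296] w 0.0503 ff 0.0 [ 0.5807 -0.2675  0.7421] q [-0.7906  0.2491  1.4966 -0.001   1.3953  2.11  ]
[0.0, -0.0, -0.002, 0.0, -0.1, 0.0, 0] n>= 1
```

Emit:
servo_tool(commands=[0, 0, 0, 0, 0, 0, 0, 0, 0, 0, 0, 0, 0, 0, 0, 0, 0, 0, 0, 0, 0, 0, 0, 0, 0, 0, 0, 0, 0, 0, 0, 0, 0, 0, 0, 0, 0, 0, 0, 0, 0, 0, 0, 0, 0, 0, 0, 0, 0, 0, 0, -0.01, 0, 0, 0, 0, 0, 0, -0.03, 0, 0, 0, 0, 0, 0, -0.06, 0, 0, 0, 0])

```text
time: 26.32
tool_pos: [0.4491, -0.3758, 0.1185]
ee_rot: [3.135, 0.006, -1.331]
wrist_force: [-0.2, -0.3, -2.3]
width: 0.0158
finger_force: 30.0
```

Emit:
servo_tool(commands=[0, 0, -0.035, 0, 0, 0, 0, 0, 0, -0.075, 0, 0, 0, 0, 0, 0, -0.115, 0, 0, 0, 0, 0, 0, -0.14, 0, 0, 0, 0, 0, 0, -0.148, 0, 0, 0, 0, 0, 0, -0.148, 0, 0, 0, 0])

```text
time: 27.08
tool_pos: [0.4509, -0.3769, 0.2676]
ee_rot: [3.139, 0.002, -1.331]
wrist_force: [-1.1, 0.0, -3.1]
width: 0.0159
finger_force: 30.0
```

```bash
python3 - <<'E'
from plan import *; st()
plan([((.57,-.12,.272),down(0),0),((.651,.033,.27),down(np.pi/2),0)])
E
```

```text
27.07 [ 0.4509 -0.3769  0.2676] [ 3.1387  0.0017 -1.3312] w 0.0159 ff 30.0 [-1.0729  0.0143 -3.1401] q [-0.7918  0.1707  1.1774 -0.0016  1.7964  2.1098]
[-0.221, -0.177, -0.005, 0.1, 0.2, -76.3, 0] n>= 8
[-0.351, -0.292, -0.003, -0.1, 0.3, -166.3, 0] n>= 16
```

Emit:
servo_tool(commands=[-0.01, -0.01, -0.002, 0, 0, -4, 0, -0.03, -0.025, -0.005, 0, 0, -11, 0, -0.055, -0.045, -0.005, 0, 0, -20, 0, -0.08, -0.065, -0.005, 0, 0, -29, 0, -0.108, -0.087, -0.005, 0, 0, -38, 0, -0.135, -0.109, -0.005, 0, 0, -47, 0, -0.163, -0.13, -0.005, 0, 0, -57, 0, -0.193, -0.155, -0.005, 0, 0, -67, 0, -0.221, -0.177, -0.005, 0, 0, -77, 0, -0.235, -0.192, -0.005, 0, 0, -86, 0])

```text
time: 28.32
tool_pos: [0.5816, -0.1011, 0.2706]
ee_rot: [-3.139, 0.006, 0.177]
wrist_force: [0.6, -0.8, -2.0]
width: 0.0155
finger_force: 30.0
```

```bash
python3 - <<'E'
from plan import *; st()
plan([((.651,.033,.27),down(np.pi/2),0)])
E
```

```text
28.32 [ 0.5816 -0.1011  0.2706] [-3.1391  0.0058  0.1772] w 0.0155 ff 30.0 [ 0.6107 -0.8398 -2.0006] q [-0.268   0.1795  1.1615 -0.0003  1.807   1.1256]
[0.092, -0.12, 0.0, -0.3, 0.2, -79.9, 0] n>= 8
```

Emit:
servo_tool(commands=[0.012, -0.014, 0, 0, 0, -10, 0, 0.024, -0.03, 0, 0, 0, -20, 0, 0.036, -0.046, 0, 0, 0, -30, 0, 0.048, -0.061, 0, 0, 0, -40, 0, 0.06, -0.077, 0, 0, 0, -50, 0, 0.071, -0.092, 0, 0, 0, -60, 0, 0.08, -0.105, 0, 0, 0, -69, 0, 0.088, -0.115, 0, 0, 0, -75, 0, 0.092, -0.12, 0, 0, 0, -79.6, 0, 0.092, -0.12, 0, 0, 0, -79.6, 0])

```text
time: 29.58
tool_pos: [0.6518, 0.0312, 0.2704]
ee_rot: [-3.135, -0.0, 1.559]
wrist_force: [0.0, 0.8, -3.0]
width: 0.0156
finger_force: 30.0
```

Emit:
servo_tool(commands=[0, -0.001, 0.02, 0, 0, 0, 0, 0, -0.001, 0.035, 0, 0, 0, 0, 0, -0.005, 0.035, -4, 0, 0, 0, 0, -0.01, 0.027, -8.8, 0, 0, 0, 0, -0.016, 0.02, -13, 0, 0, 0, 0, -0.022, 0.014, -17.4, 0, 0, 0, 0, -0.027, 0.009, -20.5, 0, 0, 0, 0, -0.031, 0.005, -23.1, 0, 0, 0, 0, -0.036, 0.001, -26, 0, 0, 0, 0, -0.041, -0.002, -28.9, 0, 0, 0])

```text
time: 30.82
tool_pos: [0.6101, 0.0309, 0.2738]
ee_rot: [2.64, -0.0, 1.558]
wrist_force: [0.4, 0.7, -2.1]
width: 0.0154
finger_force: 30.0
```

```bash
python3 - <<'E'
from plan import *; st()
plan([(tp(t,.167),down(np.pi/2,(0,-1,0),t),0) for t in (.5,.6,.7,.8,.9,1.0,1.1)])
E
```

```text
30.82 [0.6101 0.0309 0.2738] [ 2.6403 -0.0004  1.5582] w 0.0154 ff 30.0 [ 0.3856  0.6565 -2.101 ] q [-0.0532 -0.1446  1.5661  0.0212  1.2192 -0.0427]
[0.002, -0.002, 0.006, 0.1, 0.3, -0.6, 0] n>= 1
[0.002, -0.008, -0.004, -5.7, 0.4, -0.6, 0] n>= 1
[0.002, -0.015, -0.014, -11.4, 0.4, -0.6, 0] n>= 2
[0.002, -0.023, -0.023, -17.1, 0.4, -0.6, 0] n>= 2
[0.002, -0.032, -0.031, -22.8, 0.4, -0.6, 0] n>= 3
[0.001, -0.042, -0.039, -28.6, 0.5, -0.5, 0] n>= 3
[0.001, -0.052, -0.045, -34.3, 0.5, -0.5, 0] n>= 4
```

Same as before; repeat the pour, then untilt.

Emit:
servo_tool(commands=[0, -0.005, 0.0, -3, 0, 0, 0, 0, -0.008, -0.005, -5.6, 0, 0, 0, 0, -0.011, -0.01, -8.5, 0, 0, 0, 0, -0.015, -0.015, -11.3, 0, 0, 0, 0, -0.019, -0.02, -14, 0, 0, 0, 0, -0.023, -0.024, -17, 0, 0, 0, 0, -0.028, -0.028, -20, 0, 0, 0, 0, -0.032, -0.032, -22.7, 0, 0, 0, 0, -0.037, -0.036, -25.5, 0, 0, 0, 0, -0.041, -0.039, -28.5, 0, 0, 0])

```text
time: 32.08
tool_pos: [0.5553, 0.0317, 0.2873]
ee_rot: [2.144, -0.001, 1.559]
wrist_force: [-0.3, 0.5, -2.5]
width: 0.016
finger_force: 30.0
```

Emit:
servo_tool(commands=[0, -0.01, -0.003, -6, 0, 0, 0, 0, -0.01, -0.003, -6, 0, 0, 0, 0, -0.01, -0.003, -6, 0, 0, 0, 0, -0.01, -0.003, -6, 0, 0, 0])

```text
time: 32.58
tool_pos: [0.5498, 0.0318, 0.286]
ee_rot: [2.034, 0.0, 1.559]
wrist_force: [0.6, 0.4, -2.2]
width: 0.0161
finger_force: 30.0
```

Emit:
servo_tool(commands=[0, 0.014, 0.006, 9.1, 0, 0, 0, 0, 0.023, 0.021, 17.7, 0, 0, 0, 0, 0.035, 0.034, 26, 0, 0, 0, 0, 0.041, 0.048, 35, 0, 0, 0, 0, 0.042, 0.067, 45, 0, 0, 0, 0, 0.038, 0.082, 54, 0, 0, 0, 0, 0.032, 0.097, 63.5, 0, 0, 0, 0, 0.032, 0.097, 63.5, 0, 0, 0])

```text
time: 33.58
tool_pos: [0.654, 0.0304, 0.2596]
ee_rot: [-3.129, -0.0, 1.559]
wrist_force: [0.5, -0.3, -3.1]
width: 0.0157
finger_force: 30.0
```

```bash
python3 - <<'E'
from plan import *; st()
plan([((.575,-.12,.28),down(0.1),0),((.452,-.377,.27),down(-1.33),0)])
E
```

```text
33.58 [0.654  0.0304 0.2596] [-3.1291 -0.0002  1.5587] w 0.0157 ff 30.0 [ 0.5156 -0.2871 -3.1302] q [-0.0401  0.334   0.9939 -0.0002  1.8261 -0.028 ]
[-0.151, -0.077, -0.019, -0.6, 0.5, 83.6, 0] n>= 8
[-0.41, -0.197, -0.008, -0.1, 1.0, 165.5, 0] n>= 16
```

Emit:
servo_tool(commands=[-0.015, -0.008, -0.019, 0, 0, 9, 0, -0.033, -0.017, -0.019, 0, 0, 19, 0, -0.051, -0.026, -0.019, 0, 0, 29, 0, -0.069, -0.035, -0.019, 0, 0, 39, 0, -0.087, -0.044, -0.019, 0, 0, 49, 0, -0.105, -0.054, -0.019, 0, 0, 59, 0, -0.123, -0.063, -0.019, 0, 0, 69, 0, -0.14, -0.072, -0.019, 0, 0, 79, 0, -0.165, -0.083, -0.019, 0, 0, 88, 0, -0.195, -0.097, -0.019, 0, 0, 97, 0])

```text
time: 34.83
tool_pos: [0.5505, -0.1635, 0.2905]
ee_rot: [3.139, -0.005, -0.138]
wrist_force: [0.7, 0.2, -2.4]
width: 0.0157
finger_force: 30.0
```

```bash
python3 - <<'E'
from plan import *; st()
plan([((.452,-.377,.2),down(-1.33),0),((.452,-.377,.085),down(-1.33),0)])
E
```

```text
34.83 [ 0.5505 -0.1635  0.2905] [ 3.139  -0.0047 -0.1379] w 0.0157 ff 30.0 [ 0.6751  0.2185 -2.3609] q [-0.3867  0.1362  1.1716 -0.0014  1.8287  1.3216]
[-0.069, 0.225, 0.091, -0.0, -0.3, 68.3, 0] n>= 7
[-0.069, 0.224, 0.206, -0.0, -0.3, 68.3, 0] n>= 7
```

Emit:
servo_tool(commands=[-0.01, 0.032, 0, 0, 0, 10, 0, -0.02, 0.065, 0.01, 0, 0, 20, 0, -0.03, 0.098, 0.025, 0, 0, 30, 0, -0.04, 0.131, 0.045, 0, 0, 40, 0, -0.05, 0.165, 0.07, 0, 0, 50, 0, -0.06, 0.198, 0.1, 0, 0, 60, 0, -0.069, 0.225, 0.13, 0, 0, 68.3, 0, -0.069, 0.225, 0.17, 0, 0, 68.3, 0, -0.069, 0.225, 0.2, 0, 0, 68.3, 0, -0.069, 0.225, 0.2, 0, 0, 68.3, 0])

```text
time: 36.08
tool_pos: [0.4504, -0.3759, 0.087]
ee_rot: [3.138, 0.002, -1.326]
wrist_force: [-0.5, 0.1, -3.6]
width: 0.0159
finger_force: 30.0
```

```bash
python3 - <<'E'
from plan import *; st()
plan([((.452,-.377,.0625),down(-1.33),0)])
E
```

```text
36.08 [ 0.4504 -0.3759  0.087 ] [ 3.1376  0.0017 -1.3259] w 0.0159 ff 30.0 [-0.4673  0.0808 -3.6091] q [-0.7907  0.2296  1.4682 -0.0025  1.4473  2.1063]
[0.001, -0.001, 0.024, 0.2, 0.1, 0.2, 0] n>= 1
```

Emit:
servo_tool(commands=[0.001, -0.001, 0.012, 0, 0, 0, 0, 0.001, -0.001, 0.0245, 0, 0, 0, 0, 0.001, -0.001, 0.0245, 0, 0, 0, 0, 0.001, -0.001, 0.0245, 0, 0, 0, 0.04, 0.001, -0.001, 0.0245, 0, 0, 0, 0.04, 0.001, -0.001, 0.0245, 0, 0, 0, 0.04, 0.001, -0.001, 0.0245, 0, 0, 0, 0.04, 0.001, -0.001, -0.03, 0, 0, 0, 0.04, 0.001, -0.001, -0.08, 0, 0, 0, 0.04, 0.001, -0.001, -0.11, 0, 0, 0, 0.04])

```text
time: 37.33
tool_pos: [0.4538, -0.3783, 0.2012]
ee_rot: [3.141, -0.003, -1.326]
wrist_force: [0.0, -1.4, -0.4]
width: 0.0404
finger_force: 0.0
```

```bash
python3 - <<'E'
from plan import *; st(); from bench import snapshot
P=[snapshot("top"),snapshot("scene")]
print(tri(P,"piece",.44,.003,.006),tri(P,"piece",.69,.0445,.006))
for k,x,y,w in(("a",.5215,-.211,.19),("b",.503,-.362,.242)):
    g=[cv2.inRange(cv2.cvtColor(s["img"],cv2.COLOR_BGR2HSV),(0,0,110),(255,60,255)) for s in P]
    mk=[]
    for s,m in zip(P,g):
        z=np.zeros_like(m); u=proj(s,[x,y,.02])[0].astype(int); z[u[1]-35:u[1]+36,u[0]-35:u[0]+36]=1
        n,l,stt,_=cv2.connectedComponentsWithStats(m*z); mk.append(l==1+np.argmax(stt[1:,4]))
    print(k,fit(P,mk,M["scoop"][:4],x,y,yaws=[w]))
plan([((.439,.003,.12),down(0,(0,-1,0),.35),.03)])
E
```

```text
37.33 [ 0.4538 -0.3783  0.2012] [ 3.1407 -0.0032 -1.3256] w 0.0404 ff 0.0 [ 0.0265 -1.3772 -0.4458] q [-0.7895  0.18    1.2972 -0.0024  1.6621  2.1067]
[array([  0.44  ,   0.0023, 224.3013]), array([  0.44  ,   0.0032, 371.023 ]), array([  0.4424,  -0.0011, 109.24  ])] [array([  0.6898,   0.0447, 445.6996]), array([  0.6899,   0.0447, 399.2402]), array([  0.6899,   0.0444, 492.6401])]
a (array([ 0.5237, -0.2119,  0.1996]), np.float64(0.8612708910214759))
b (array([ 0.5044, -0.3646,  0.2663]), np.float64(0.8596914157443677))
[-0.375, -0.077, 0.08, 13.5, 16.6, -75.1, 0.03] n>= 8
```

Emit:
servo_tool(commands=[-0.045, -0.009, 0.0, 1.7, 2.1, -9, 0.03, -0.09, -0.018, 0.0, 3.4, 4.2, -19, 0.03, -0.14, -0.028, 0.0, 5, 6.2, -28, 0.03, -0.19, -0.039, 0.0, 6.8, 8.3, -38, 0.03, -0.24, -0.05, 0.0, 8.4, 10.4, -47, 0.03, -0.29, -0.06, 0.02, 10.1, 12.5, -56, 0.03, -0.34, -0.07, 0.04, 12, 14.5, -66, 0.03, -0.375, -0.077, 0.06, 13.5, 16.6, -75.1, 0.03, -0.375, -0.077, 0.08, 13.5, 16.6, -75.1, 0.03, -0.375, -0.077, 0.08, 13.5, 16.6, -75.1, 0.03])

```text
time: 38.67
tool_pos: [0.434, 0.0057, 0.1138]
ee_rot: [-3.133, -0.337, -0.001]
wrist_force: [0.2, -0.3, 0.5]
width: 0.03
finger_force: 0.0
```

```bash
python3 - <<'E'
from plan import *; st()
plan([((.439,.003,.06),down(0,(0,-1,0),.35),.03),((.439,.003,.0155),down(0,(0,-1,0),.35),.03)])
E
```

```text
38.67 [0.434  0.0057 0.1138] [-3.1331 -0.3368 -0.0015] w 0.03 ff 0.0 [ 0.1598 -0.2986  0.4924] q [-0.1676 -0.4025  2.0351  0.0682  1.1785  1.3877]
[-0.013, 0.003, 0.052, -0.5, 0.8, -0.1, 0.03] n>= 1
[-0.028, 0.003, 0.094, -0.5, 0.8, -0.1, 0.03] n>= 2
```

Emit:
servo_tool(commands=[-0.013, 0.003, 0.052, -0.5, 0.8, 0, 0.03, -0.013, 0.003, 0.052, -0.5, 0.8, 0, 0.03, -0.02, 0.003, 0.07, -0.5, 0.8, 0, 0.03, -0.02, 0.003, 0.07, -0.5, 0.8, 0, 0.03])

```text
time: 39.17
tool_pos: [0.4415, 0.0021, 0.0457]
ee_rot: [3.141, -0.357, -0.003]
wrist_force: [0.2, -0.8, 0.1]
width: 0.0298
finger_force: 0.0
```

```bash
python3 - <<'E'
from plan import *; st()
plan([((.439,.003,.0155),down(0,(0,-1,0),.35),.03)])
E
```

```text
39.17 [0.4415 0.0021 0.0457] [ 3.1406 -0.3571 -0.0029] w 0.0298 ff 0.0 [ 0.1676 -0.827   0.116 ] q [-0.1676 -0.3291  2.1333  0.0676  0.9857  1.3789]
[-0.013, -0.001, 0.027, 0.1, -0.4, -0.2, 0.03] n>= 1
```

Emit:
servo_tool(commands=[-0.007, 0, 0.015, 0, 0, 0, 0.03, -0.012, 0, 0.027, 0, 0, 0, 0.03, -0.012, 0, 0.027, 0, 0, 0, 0.03, -0.012, 0, 0.027, 0, 0, 0, 0, -0.012, 0, 0.027, 0, 0, 0, 0, -0.012, 0, 0.027, 0, 0, 0, 0, -0.012, 0, 0.027, 0, 0, 0, 0])

```text
time: 40.05
tool_pos: [0.4402, 0.0023, 0.0164]
ee_rot: [3.14, -0.359, -0.002]
wrist_force: [-1.4, -0.7, 4.0]
width: 0.0148
finger_force: 30.0
```

```bash
python3 - <<'E'
from plan import *; st()
plan([((.42,.003,.1),down(0,(0,-1,0),.35),0),((.40,.003,.24),down(0,(0,-1,0),.35),0),((.521,.031,.24),down(0),0)])
E
```

```text
40.05 [0.4402 0.0023 0.0164] [ 3.14   -0.3592 -0.0019] w 0.0148 ff 30.0 [-1.3583 -0.7218  4.0433] q [-0.1679 -0.2928  2.1731  0.0718  0.9076  1.371 ]
[0.011, -0.001, -0.085, 0.1, -0.5, -0.1, 0] n>= 2
[0.041, -0.0, -0.223, 0.1, -0.5, -0.1, 0] n>= 4
[0.154, -0.029, -0.181, 0.1, -20.6, -0.1, 0] n>= 4
```

Emit:
servo_tool(commands=[0.004, 0, -0.03, 0, 0, 0, 0, 0.011, 0, -0.085, 0, 0, 0, 0, 0.025, 0, -0.14, 0, 0, 0, 0, 0.041, 0, -0.2, 0, 0, 0, 0, 0.041, 0, -0.223, 0, 0, 0, 0, 0.08, -0.01, -0.21, 0, -7, 0, 0, 0.12, -0.02, -0.195, 0, -15, 0, 0, 0.15, -0.029, -0.181, 0, -20.6, 0, 0, 0.154, -0.029, -0.181, 0, -20.6, 0, 0, 0.154, -0.029, -0.181, 0, -20.6, 0, 0])

```text
time: 41.3
tool_pos: [0.5202, 0.0314, 0.2382]
ee_rot: [3.14, 0.004, -0.002]
wrist_force: [-0.2, 0.2, 0.6]
width: 0.0148
finger_force: 30.0
```

```bash
python3 - <<'E'
from plan import *; st()
plan([((.521,.032,.175),down(0),0)])
E
```

```text
41.3 [0.5202 0.0314 0.2382] [ 3.1405  0.0036 -0.0024] w 0.0148 ff 30.0 [-0.2045  0.1739  0.5796] q [-0.0477  0.0224  1.396  -0.0013  1.7268  1.5254]
[0.001, -0.001, 0.063, 0.1, 0.2, -0.1, 0] n>= 2
```

Emit:
servo_tool(commands=[0.001, 0, 0.04, 0, 0, 0, 0, 0.001, 0, 0.08, 0, 0, 0, 0, 0.001, 0, 0.08, 0, 0, 0, 0, 0.001, 0, 0.08, 0, 0, 0, 0.03, 0.001, 0, 0.08, 0, 0, 0, 0.03, 0.001, 0, 0.08, 0, 0, 0, 0.03, 0.001, 0, 0.03, 0, 0, 0, 0.03, 0.001, 0, -0.02, 0, 0, 0, 0.03, 0.06, -0.005, 0, 0, 0, 0, 0.03, 0.12, -0.009, 0, 0, 0, 0, 0.03])

```text
time: 42.55
tool_pos: [0.6418, 0.0403, 0.2398]
ee_rot: [3.14, 0.0, -0.002]
wrist_force: [0.4, -0.3, 0.4]
width: 0.0299
finger_force: 0.0
```

Emit:
servo_tool(commands=[0.05, -0.005, 0.05, 0, 0, 0, 0.03, 0.05, -0.005, 0.11, 0, 0, 0, 0.03, 0.05, -0.005, 0.17, 0, 0, 0, 0.03, 0.05, -0.005, 0.19, 0, 0, 0, 0.03, 0.05, -0.005, 0.19, 0, 0, 0, 0.03])

```text
time: 43.18
tool_pos: [0.6885, 0.0448, 0.0455]
ee_rot: [3.14, 0.008, -0.002]
wrist_force: [0.3, 0.2, -0.6]
width: 0.03
finger_force: 0.0
```

```bash
python3 - <<'E'
from plan import *; st(); from bench import snapshot
plan([((.6898,.0446,.0145),down(0),.03)])
P=[snapshot("top"),snapshot("scene")]
print(tri(P,"piece",.69,.0445,.006))
E
```

```text
43.17 [0.6885 0.0448 0.0455] [ 3.1405  0.0078 -0.0025] w 0.03 ff 0.0 [ 0.3339  0.1544 -0.5575] q [-0.0165  0.4818  1.2206 -0.0012  1.447   1.5569]
[0.002, 0.0, 0.031, 0.1, 0.4, -0.1, 0.03] n>= 1
[array([  0.6925,   0.0424, 187.8017]), array([ 0.6947,  0.0361, 27.1459]), array([  0.6925,   0.0427, 354.3717])]
```

Emit:
servo_tool(commands=[0.002, 0, 0.015, 0, 0, 0, 0.03, 0.002, 0, 0.03, 0, 0, 0, 0.03, 0.002, 0, 0.03, 0, 0, 0, 0.03, 0.002, 0, 0.03, 0, 0, 0, 0, 0.002, 0, 0.03, 0, 0, 0, 0, 0.002, 0, 0.03, 0, 0, 0, 0, 0.002, 0, 0.03, 0, 0, 0, 0])

```text
time: 44.15
tool_pos: [0.6923, 0.0447, 0.019]
ee_rot: [3.14, 0.001, -0.003]
wrist_force: [0.4, -0.7, 1.2]
width: 0.0144
finger_force: 30.0
```

```bash
python3 - <<'E'
from plan import *; st()
plan([((.6898,.0446,.24),down(0),0),((.523,.032,.24),down(0),0)])
E
```

```text
44.15 [0.6923 0.0447 0.019 ] [ 3.1404  0.0013 -0.0025] w 0.0144 ff 30.0 [ 0.4066 -0.7324  1.1557] q [-0.0166  0.5057  1.2413 -0.0012  1.3958  1.557 ]
[-0.003, 0.0, -0.221, 0.1, 0.1, -0.1, 0] n>= 4
[-0.17, 0.013, -0.221, 0.1, 0.1, -0.1, 0] n>= 5
```

Emit:
servo_tool(commands=[0, 0, -0.05, 0, 0, 0, 0, -0.002, 0, -0.11, 0, 0, 0, 0, -0.002, 0, -0.17, 0, 0, 0, 0, -0.003, 0, -0.221, 0, 0, 0, 0, -0.06, 0.005, -0.221, 0, 0, 0, 0, -0.115, 0.009, -0.221, 0, 0, 0, 0, -0.16, 0.013, -0.221, 0, 0, 0, 0, -0.17, 0.013, -0.221, 0, 0, 0, 0, -0.17, 0.013, -0.221, 0, 0, 0, 0])

```text
time: 45.28
tool_pos: [0.5227, 0.0325, 0.2405]
ee_rot: [3.14, 0.0, -0.003]
wrist_force: [0.2, -0.0, -0.5]
width: 0.0143
finger_force: 30.0
```

Emit:
servo_tool(commands=[0, 0, 0.04, 0, 0, 0, 0, 0, 0, 0.08, 0, 0, 0, 0, 0, 0, 0.08, 0, 0, 0, 0, 0, 0, 0.08, 0, 0, 0, 0.03, 0, 0, 0.08, 0, 0, 0, 0.03, 0, 0, 0.08, 0, 0, 0, 0.03, 0, 0, 0.03, 0, 0, 0, 0.03, 0, 0, -0.03, 0, 0, 0, 0.03, -0.05, 0.06, -0.03, 0, 0, 0, 0.03, -0.1, 0.12, -0.03, 0, 0, 0, 0.03])

```text
time: 46.52
tool_pos: [0.4422, -0.0642, 0.2723]
ee_rot: [3.139, -0.002, -0.0]
wrist_force: [0.6, -1.7, -0.5]
width: 0.0297
finger_force: 0.0
```

```bash
python3 - <<'E'
from plan import *; st(); from bench import snapshot
P=[snapshot("top"),snapshot("scene")]
print(tri(P,"funnel",.523,.033,dz=.077),tri(P,"ring",.4676,.1503),tri(P,"lid",.6,.153))
import pickle; pickle.dump(P,open("d2.pkl","wb"))
im=[cv2.resize(P[0]["img"][95:245,110:310],(800,600))[:300] , cv2.resize(P[1]["img"][130:230,200:400],(800,400),interpolation=cv2.INTER_CUBIC)[:300]]
a=cv2.resize(P[1]["img"][140:215,225:325],(400,300),interpolation=cv2.INTER_CUBIC)
b=cv2.resize(P[0]["img"][140:215,185:285],(400,300),interpolation=cv2.INTER_CUBIC)
c=cv2.resize(P[1]["img"],(400,300)); d=cv2.resize(P[0]["img"],(400,300))
cv2.imwrite("pics/m3.png",np.vstack([np.hstack([b,a]),np.hstack([d,c])]))
E
```

```text
46.52 [ 0.4422 -0.0642  0.2723] [ 3.1387 -0.0019 -0.0004] w 0.0297 ff 0.0 [ 0.6161 -1.6773 -0.5178] q [-0.2696 -0.1502  1.492  -0.0023  1.7972  1.3011]
[array([  0.523 ,   0.0328, 276.1751]), array([  0.5244,   0.0336, 203.3966]), array([  0.5224,   0.0326, 369.1055])] [array([  0.468 ,   0.1502, 275.3889]), array([  0.4688,   0.1501, 367.8906]), array([  0.4673,   0.1507, 185.4132])] [array([  0.6001,   0.153 , 470.4113]), array([  0.6004,   0.1531, 417.499 ]), array([  0.6001,   0.1529, 524.2074])]
```

View pics/m3.png

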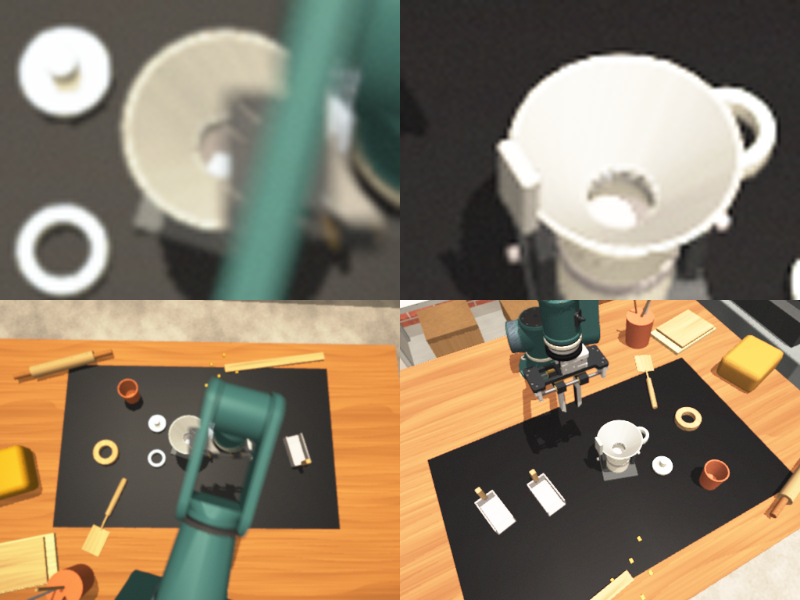

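```bash
python3 - <<'E'
from plan import *; st()
plan([((.522,-.0335,.24),down(0),.04),((.522,-.0335,.171),down(0),.04)])
E
```

```text
46.62 [ 0.44   -0.0666  0.2719] [ 3.1378 -0.0001 -0.0089] w 0.03 ff 0.0 [ 0.8679  0.4621 -0.5266] q [-0.275  -0.1529  1.4951 -0.0038  1.7983  1.3039]
[0.082, -0.034, 0.032, 0.2, -0.0, -0.5, 0.04] n>= 2
[0.082, -0.034, 0.101, 0.2, -0.0, -0.5, 0.04] n>= 3
```

Emit:
servo_tool(commands=[0.04, -0.017, 0.0, 0, 0, 0, 0.04, 0.082, -0.034, 0.02, 0, 0, -0.3, 0.04, 0.082, -0.034, 0.032, 0, 0, -0.3, 0.04, 0.082, -0.034, 0.032, 0, 0, -0.3, 0.04])

```text
time: 47.12
tool_pos: [0.5236, -0.0291, 0.2367]
ee_rot: [3.141, 0.005, 0.003]
wrist_force: [0.0, -0.4, -0.7]
width: 0.04
finger_force: 0.0
```

```bash
python3 - <<'E'
from plan import *; st()
plan([((.522,-.0335,.171),down(0),.04)])
E
```

```text
47.12 [ 0.5236 -0.0291  0.2367] [3.1409 0.0052 0.0035] w 0.04 ff 0.0 [ 0.0144 -0.4175 -0.6711] q [-0.1626  0.0309  1.3902 -0.0016  1.7255  1.4045]
[-0.001, 0.004, 0.066, 0.0, 0.3, 0.2, 0.04] n>= 2
```

Emit:
servo_tool(commands=[-0.001, 0.002, 0, 0, 0, 0, 0.04, -0.001, 0.002, 0.03, 0, 0, 0, 0.04, -0.001, 0.002, 0.06, 0, 0, 0, 0.04, -0.001, 0.002, 0.066, 0, 0, 0, 0.04, -0.001, 0.002, 0.066, 0, 0, 0, 0.04])

```text
time: 47.75
tool_pos: [0.5232, -0.032, 0.1732]
ee_rot: [3.14, 0.001, 0.002]
wrist_force: [0.5, -0.2, 0.5]
width: 0.0405
finger_force: 0.0
```

```bash
python3 - <<'E'
from plan import *; st()
plan([((.522,-.0335,.171),down(0),.04)])
E
```

```text
47.75 [ 0.5232 -0.032   0.1732] [3.1401 0.0005 0.0022] w 0.0405 ff 0.0 [ 0.4503 -0.1869  0.4773] q [-0.1683  0.0427  1.5035 -0.0016  1.5957  1.4003]
[-0.001, 0.001, 0.002, 0.1, 0.0, 0.1, 0.04] n>= 1
```

Emit:
servo_tool(commands=[-0.001, 0.0015, 0.002, 0, 0, 0, 0.04, -0.001, 0.0015, 0.002, 0, 0, 0, 0, -0.001, 0.0015, 0.002, 0, 0, 0, 0, -0.001, 0.0015, 0.002, 0, 0, 0, 0, -0.001, 0.0015, 0.002, 0, 0, 0, 0, -0.001, 0.0015, 0.002, 0, 0, 0, 0, -0.001, 0.0015, 0.002, 0, 0, 0, 0, -0.001, 0.0015, 0.002, 0, 0, 0, 0, -0.001, 0.0015, -0.008, 0, 0, 0, 0, -0.001, 0.0015, -0.018, 0, 0, 0, 0])

```text
time: 49.0
tool_pos: [0.5221, -0.0331, 0.1902]
ee_rot: [3.141, 0.003, 0.003]
wrist_force: [-0.2, -0.3, -1.0]
width: 0.0098
finger_force: 30.0
```

Emit:
servo_tool(commands=[0, 0, -0.015, 0, 0, 0, 0, 0, 0, -0.03, 0, 0, 0, 0, 0, 0, -0.043, 0, 0, 0, 0, 0, 0, -0.043, 0, 0, 0, 0])

```text
time: 49.5
tool_pos: [0.5231, -0.0333, 0.2348]
ee_rot: [3.14, -0.001, 0.003]
wrist_force: [0.9, -0.0, -2.6]
width: 0.0097
finger_force: 30.0
```

```bash
python3 - <<'E'
from plan import *; st(); from bench import snapshot
P=[snapshot("top"),snapshot("scene")]
o=robot.get_obs(); print(tri(P,"funnel",.523,.033,dz=.077+o["tool_pos"][2]-.1715))
C1=np.array([.4876,.3370]); ps=1.10; td=ps-1.573
t=C1+.0657*np.array([np.cos(td),np.sin(td)]); print(t)
plan([((*t,.232),down(ps),0),((*t,.15),down(ps),0)])
E
```

```text
49.5 [ 0.5231 -0.0333  0.2348] [ 3.1398 -0.0012  0.0027] w 0.0097 ff 30.0 [ 0.8535 -0.013  -2.6061] q [-0.1707  0.0256  1.3993 -0.0016  1.7152  1.3972]
[array([  0.5227,   0.0348, 184.4188]), array([  0.5249,   0.0339, 138.5679]), array([  0.522 ,   0.0347, 242.6779])]
[0.5461 0.3071]
[0.025, -0.34, 0.0, -0.0, 0.2, -62.9, 0] n>= 6
[0.025, -0.34, 0.082, -0.0, 0.2, -62.9, 0] n>= 6
```

Emit:
servo_tool(commands=[0.002, -0.02, 0, 0, 0, -4, 0, 0.006, -0.06, 0, 0, 0, -12, 0, 0.01, -0.11, 0, 0, 0, -21, 0, 0.014, -0.16, 0, 0, 0, -31, 0, 0.018, -0.21, 0, 0, 0, -41, 0, 0.021, -0.26, 0, 0, 0, -50, 0, 0.024, -0.31, 0, 0, 0, -58, 0, 0.025, -0.335, 0, 0, 0, -62.9, 0, 0.025, -0.34, 0.02, 0, 0, -62.9, 0, 0.025, -0.34, 0.04, 0, 0, -62.9, 0])

```text
time: 50.85
tool_pos: [0.5458, 0.3077, 0.1908]
ee_rot: [-3.139, 0.003, 1.102]
wrist_force: [-0.3, -0.4, -1.4]
width: 0.0102
finger_force: 30.0
```

Emit:
servo_tool(commands=[0, 0, 0.02, 0, 0, 0, 0, 0, 0, 0.04, 0, 0, 0, 0, 0, 0, 0.055, 0, 0, 0, 0, 0, 0, 0.06, 0, 0, 0, 0, 0, 0, 0.06, 0, 0, 0, 0])

```text
time: 51.48
tool_pos: [0.5461, 0.3068, 0.1323]
ee_rot: [-3.14, 0.002, 1.101]
wrist_force: [-0.5, 0.3, -1.2]
width: 0.0099
finger_force: 30.0
```

```bash
python3 - <<'E'
from plan import *; st(); from bench import snapshot
P=[snapshot("top"),snapshot("scene")]
o=robot.get_obs(); print(tri(P,"funnel",.4876,.337,dz=.077+o["tool_pos"][2]-.1715),tri(P,"rest",.4876,.337,.01))
plan([((.5461,.3071,.12),down(1.1),0)])
E
```

```text
51.48 [0.5461 0.3068 0.1323] [-3.1399  0.0023  1.1005] w 0.0099 ff 30.0 [-0.5217  0.2514 -1.1838] q [ 0.4215  0.2873  1.3047 -0.0002  1.5525  0.8918]
[array([  0.4856,   0.3383, 107.892 ]), array([ 0.4757,  0.3309, 65.2703]), array([  0.4853,   0.3391, 182.6426])] [array([  0.4882,   0.3359, 139.6078]), array([ 0.4891,  0.3346, 69.7867]), array([  0.4879,   0.3361, 212.026 ])]
[-0.0, -0.001, 0.013, -0.0, 0.0, 0.0, 0] n>= 1
```

Emit:
servo_tool(commands=[0, 0, 0.01, 0, 0, 0, 0, 0, 0, 0.02, 0, 0, 0, 0, 0, 0, 0.028, 0, 0, 0, 0, 0, 0, 0.034, 0, 0, 0, 0, 0, 0, 0.037, 0, 0, 0, 0, 0, 0, 0.037, 0, 0, 0, 0])

```text
time: 52.32
tool_pos: [0.546, 0.3068, 0.0952]
ee_rot: [-3.14, 0.002, 1.101]
wrist_force: [0.2, -1.2, -1.0]
width: 0.0097
finger_force: 30.0
```

```bash
python3 - <<'E'
from plan import *; st()
E
```

```text
52.33 [0.546  0.3068 0.0952] [-3.1399  0.0023  1.1005] w 0.0097 ff 30.0 [ 0.1699 -1.2362 -0.9817] q [ 0.4215  0.3078  1.3538 -0.0002  1.4828  0.8918]
```

Emit:
servo_tool(commands=[0, 0, 0.0012, 0, 0, 0, 0, 0, 0, 0.0012, 0, 0, 0, 0.0, 0, 0, 0.0012, 0, 0, 0, 0.04, 0, 0, 0.0012, 0, 0, 0, 0.04, 0, 0, 0.0012, 0, 0, 0, 0.04, 0, 0, 0.0012, 0, 0, 0, 0.04, 0, 0, -0.02, 0, 0, 0, 0.04, 0, 0, -0.07, 0, 0, 0, 0.04, 0, 0, -0.11, 0, 0, 0, 0.08, 0, 0, -0.11, 0, 0, 0, 0.085])

```text
time: 53.58
tool_pos: [0.5482, 0.3078, 0.2107]
ee_rot: [3.137, -0.005, 1.101]
wrist_force: [-0.1, 0.3, -0.4]
width: 0.0565
finger_force: 0.0
```

```bash
python3 - <<'E'
from plan import *; st(); from bench import snapshot
P=[snapshot("top"),snapshot("scene")]
print(tri(P,"funnel",.4876,.337),tri(P,"ring",.468,.15,.03),tri(P,"lid",.6,.153,.03),tri(P,"jar",.523,.033,.006))
plan([((.468,.1502,.18),down(2.0),.085)])
E
```

```text
53.58 [0.5482 0.3078 0.2107] [ 3.137  -0.0054  1.1006] w 0.0565 ff 0.0 [-0.0827  0.2758 -0.401 ] q [ 0.4216  0.2596  1.1836 -0.0002  1.6914  0.8918]
[array([  0.4864,   0.3387, 219.9548]), array([  0.487 ,   0.337 , 101.5243]), array([  0.4861,   0.3392, 350.7936])] [array([  0.5011,   0.1537, 365.3401]), array([  0.5018,   0.1535, 359.282 ]), array([  0.4999,   0.1541, 383.9401])] [array([  0.6002,   0.153 , 465.2938]), array([  0.6003,   0.1531, 409.3055]), array([  0.6001,   0.1529, 521.9467])] [array([  0.5229,   0.0333, 232.7829]), array([  0.5239,   0.0336, 217.5152]), array([  0.5222,   0.0335, 254.0168])]
[-0.175, 0.001, 0.025, -0.1, 0.1, -51.5, 0.085] n>= 5
```

```bash
python3 - <<'E'
from plan import *; st()
plan([((.5010,.1538,.12),down(1.22),.08)])
E
```

```text
53.67 [0.5462 0.3069 0.2051] [-3.1401  0.0021  1.1005] w 0.0644 ff 0.0 [ 0.1674 -0.0458 -0.3844] q [ 0.4215  0.2628  1.1905 -0.0002  1.6908  0.8918]
[-0.157, 0.029, 0.085, -0.1, 0.1, -6.8, 0.08] n>= 3
```

Emit:
servo_tool(commands=[-0.05, 0.01, 0.0, 0, 0, -6.8, 0.08, -0.1, 0.02, 0.03, 0, 0, -6.8, 0.08, -0.15, 0.029, 0.06, 0, 0, -6.8, 0.08, -0.157, 0.029, 0.085, 0, 0, -6.8, 0.08, -0.157, 0.029, 0.085, 0, 0, -6.8, 0.08, -0.157, 0.029, 0.085, 0, 0, -6.8, 0.08])

```text
time: 54.42
tool_pos: [0.5008, 0.1542, 0.1205]
ee_rot: [-3.139, 0.002, 1.22]
wrist_force: [0.2, -1.0, 0.1]
width: 0.0801
finger_force: 0.0
```

```bash
python3 - <<'E'
from plan import *; st()
plan([((.5010,.1538,.04),down(1.22),.08)])
E
```

```text
54.42 [0.5008 0.1542 0.1205] [-3.1393  0.002   1.2197] w 0.0801 ff 0.0 [ 0.2377 -0.9822  0.1321] q [ 0.1907  0.071   1.5798 -0.0005  1.4938  0.5419]
[-0.0, 0.0, 0.081, -0.1, 0.1, -0.0, 0.08] n>= 2
```

Emit:
servo_tool(commands=[0, 0, 0.04, -0.1, 0.1, 0, 0.08, 0, 0, 0.08, -0.1, 0.1, 0, 0.08, 0, 0, 0.101, -0.1, 0.1, 0, 0.08, 0, 0, 0.101, -0.1, 0.1, 0, 0.08, 0, 0, 0.101, -0.1, 0.1, 0, 0.08])

```text
time: 55.05
tool_pos: [0.5022, 0.1544, 0.0215]
ee_rot: [3.139, -0.002, 1.22]
wrist_force: [0.0, -0.5, 1.5]
width: 0.08
finger_force: 0.0
```

Emit:
servo_tool(commands=[0, 0, 0, 0, 0, 0, 0.05, 0, 0, 0, 0, 0, 0, 0.05, 0, 0, 0, 0, 0, 0, 0.05, 0, 0, 0, 0, 0, 0, 0.05, 0, 0, 0, 0, 0, 0, 0.05])

```text
time: 55.68
tool_pos: [0.5015, 0.1538, 0.0209]
ee_rot: [3.14, -0.001, 1.219]
wrist_force: [-0.5, -0.1, 5.5]
width: 0.0614
finger_force: 30.0
```

```bash
python3 - <<'E'
from plan import *; st()
plan([((.501,.1538,.17),down(1.22),.05),((.523,.033,.17),down(1.22),.05)])
E
```

```text
55.67 [0.5015 0.1538 0.0209] [ 3.1397 -0.0011  1.2191] w 0.0614 ff 30.0 [-0.5411 -0.1418  5.4715] q [ 0.1895  0.1535  1.6993 -0.      1.2866  0.5412]
[0.0, -0.0, -0.149, 0.1, -0.1, -0.1, 0.05] n>= 3
[-0.106, 0.062, -0.149, 0.1, -0.1, -0.1, 0.05] n>= 4
```

Emit:
servo_tool(commands=[0, 0, -0.01, 0, 0, 0, 0.05, 0, 0, -0.04, 0, 0, 0, 0.05, 0, 0, -0.09, 0, 0, 0, 0.05, 0, 0, -0.14, 0, 0, 0, 0.05, -0.02, 0.012, -0.149, 0, 0, 0, 0.05, -0.05, 0.03, -0.149, 0, 0, 0, 0.05, -0.085, 0.05, -0.149, 0, 0, 0, 0.05, -0.106, 0.062, -0.149, 0, 0, 0, 0.05, -0.106, 0.062, -0.149, 0, 0, 0, 0.05, -0.106, 0.062, -0.149, 0, 0, 0, 0.05])

```text
time: 56.92
tool_pos: [0.5219, 0.0333, 0.1685]
ee_rot: [-3.141, -0.0, 1.219]
wrist_force: [-0.4, -0.0, -1.3]
width: 0.0615
finger_force: 30.0
```

```bash
python3 - <<'E'
from plan import *; st(); from bench import snapshot
P=[snapshot("top"),snapshot("scene")]; z=robot.get_obs()["tool_pos"][2]-.0209
print(tri(P,"ring",.523,.033,.008,dz=z),tri(P,"jar",.523,.033,.006))
plan([((.523,.033,.13),down(1.22),.05),((.523,.033,.12),down(1.22),.05)])
E
```

```text
56.92 [0.5219 0.0333 0.1685] [-3.1406 -0.0002  1.2194] w 0.0615 ff 30.0 [-0.4004 -0.0087 -1.2529] q [-0.045   0.0421  1.5134  0.0005  1.587   0.3064]
[array([ 0.5207,  0.0339, 80.7261]), array([ 0.5221,  0.034 , 62.8656]), array([  0.5166,   0.0354, 117.7379])] [array([  0.5227,   0.0333, 133.0569]), array([  0.5152,   0.0391, 107.2565]), array([  0.5229,   0.0332, 172.44  ])]
[-0.0, 0.001, 0.039, -0.0, -0.0, 0.0, 0.05] n>= 1
[-0.0, 0.001, 0.049, -0.0, -0.0, 0.0, 0.05] n>= 1
```

Emit:
servo_tool(commands=[0, 0.001, 0.02, 0, 0, 0, 0.05, 0, 0.001, 0.035, 0, 0, 0, 0.05, 0, 0.001, 0.042, 0, 0, 0, 0.05, 0, 0.001, 0.046, 0, 0, 0, 0.05, 0, 0.001, 0.046, 0, 0, 0, 0.05])

```text
time: 57.65
tool_pos: [0.5233, 0.0325, 0.1228]
ee_rot: [3.141, 0.0, 1.219]
wrist_force: [-0.0, 0.7, -0.8]
width: 0.0611
finger_force: 30.0
```

Emit:
servo_tool(commands=[0, 0, 0.002, 0, 0, 0, 0.05, 0, 0, 0.002, 0, 0, 0, 0.05])

```text
time: 57.9
tool_pos: [0.5234, 0.0324, 0.1211]
ee_rot: [3.141, -0.0, 1.219]
wrist_force: [-0.9, 0.2, -0.7]
width: 0.0613
finger_force: 30.0
```

```bash
python3 - <<'E'
from plan import *; st()
E
```

```text
57.9 [0.5234 0.0324 0.1211] [ 3.141  -0.0001  1.2191] w 0.0613 ff 30.0 [-0.9333  0.2141 -0.6552] q [-0.0463  0.0688  1.5811 -0.0001  1.4912  0.3054]
```

Emit:
servo_tool(commands=[0, 0, 0.001, 0, 0, 0, 0.05, 0, 0, 0.001, 0, 0, 0, 0.05, 0, 0, 0.001, 0, 0, 0, 0.075, 0, 0, 0.001, 0, 0, 0, 0.075, 0, 0, 0.001, 0, 0, 0, 0.075, 0, 0, -0.02, 0, 0, 0, 0.075, 0, 0, -0.07, 0, 0, 0, 0.075, -0.02, 0, -0.11, 0, 0, 0, 0.06, 0.0, 0, -0.11, 0, 0, 0, 0.06])

```text
time: 59.02
tool_pos: [0.5251, 0.0312, 0.2356]
ee_rot: [3.133, -0.002, 1.216]
wrist_force: [-0.1, 0.6, 0.7]
width: 0.0609
finger_force: 0.0
```

Emit:
servo_tool(commands=[0, 0.06, 0, 0, 0, 0, 0.05, 0, 0.12, 0, 0, 0, 0, 0.05, 0, 0.12, 0, 0, 0, 0, 0.05])

```text
time: 59.4
tool_pos: [0.6376, -0.0093, 0.2235]
ee_rot: [-3.132, 0.002, 1.218]
wrist_force: [-0.9, -0.5, -0.2]
width: 0.05
finger_force: 0.0
```

```bash
python3 - <<'E'
from plan import *; st(); from bench import snapshot
P=[snapshot("top"),snapshot("scene")]
print(tri(P,"ring",.523,.033,.006,dz=.099),tri(P,"lid",.6,.153,.03),tri(P,"funnel",.4876,.337))
print(tri(P,"rest",.4876,.337,.008))
plan([((.6002,.153,.15),down(1.22),.05)])
E
```

```text
59.4 [ 0.6376 -0.0093  0.2235] [-3.1322  0.0024  1.218 ] w 0.05 ff 0.0 [-0.9329 -0.5359 -0.1662] q [-0.1034  0.2914  1.119   0.      1.7408  0.2494]
[array([ 0.52  ,  0.0242, 66.2941]), array([0.5198, 0.0313, 4.3427]), array([  0.52  ,   0.0242, 128.5618])] [array([  0.6003,   0.1539, 386.3739]), array([  0.6004,   0.1531, 417.6502]), array([  0.6003,   0.1544, 361.21  ])] [array([  0.4867,   0.3385, 384.6585]), array([  0.4878,   0.338 , 343.2369]), array([  0.4859,   0.3391, 440.6002])]
[array([  0.4962,   0.3286, 121.1814]), array([  0.4924,   0.3309, 125.9066]), array([  0.4967,   0.326 , 131.7731])]
[0.139, -0.088, 0.078, -0.3, 0.0, -0.0, 0.05] n>= 3
```

Emit:
servo_tool(commands=[0.045, -0.029, 0, 0, 0, 0, 0.05, 0.09, -0.058, 0.0, 0, 0, 0, 0.05, 0.139, -0.088, 0.04, 0, 0, 0, 0.05, 0.139, -0.088, 0.078, 0, 0, 0, 0.05, 0.139, -0.088, 0.078, 0, 0, 0, 0.05, 0.139, -0.088, 0.078, 0, 0, 0, 0.05])

```text
time: 60.25
tool_pos: [0.6013, 0.1519, 0.1552]
ee_rot: [3.139, -0.001, 1.219]
wrist_force: [1.3, -1.1, 0.2]
width: 0.0503
finger_force: 0.0
```

```bash
python3 - <<'E'
from plan import *; st(); from bench import snapshot
P=[snapshot("top"),snapshot("scene")]
print(tri(P,"ring",.523,.033,.006,dz=.099),tri(P,"lid",.6,.153,.01))
plan([((.6002,.153,.08),down(1.22),.05),((.6002,.153,.035),down(1.22),.05)])
E
```

```text
60.25 [0.6013 0.1519 0.1552] [ 3.1387 -0.0014  1.2192] w 0.0503 ff 0.0 [ 1.2706 -1.114   0.2151] q [ 0.1562  0.2591  1.2938 -0.0002  1.5854  0.5078]
[array([  0.5216,   0.0324, 118.4252]), array([  0.5318,   0.0338, 113.9995]), array([  0.521 ,   0.0324, 163.8335])] [array([  0.6001,   0.1533, 283.3795]), array([ 0.5975,  0.1601, 75.478 ]), array([  0.6002,   0.1531, 510.0143])]
[0.0, -0.003, 0.076, 0.3, -0.1, -0.1, 0.05] n>= 2
[0.0, -0.003, 0.121, 0.3, -0.1, -0.1, 0.05] n>= 2
```

Emit:
servo_tool(commands=[0, -0.0015, 0.04, 0, 0, 0, 0.05, 0, -0.0015, 0.08, 0, 0, 0, 0.05, 0, -0.0015, 0.105, 0, 0, 0, 0.05, 0, -0.0015, 0.119, 0, 0, 0, 0.05, 0, -0.0015, 0.119, 0, 0, 0, 0.05])

```text
time: 60.98
tool_pos: [0.6001, 0.1519, 0.0341]
ee_rot: [3.141, -0.0, 1.218]
wrist_force: [-0.3, 0.9, 0.5]
width: 0.0501
finger_force: 0.0
```

```bash
python3 - <<'E'
from plan import *; st()
plan([((.6002,.153,.035),down(1.22),.05)])
E
```

```text
60.98 [0.6001 0.1519 0.0341] [ 3.1414 -0.      1.2184] w 0.0501 ff 0.0 [-0.2537  0.8583  0.5338] q [ 0.1565  0.3372  1.4435 -0.0001  1.3607  0.5089]
[0.001, -0.0, -0.001, 0.0, -0.0, -0.1, 0.05] n>= 1
```

Emit:
servo_tool(commands=[0.001, 0, -0.001, 0, 0, 0, 0.01, 0.001, 0, -0.001, 0, 0, 0, 0.01, 0.001, 0, -0.001, 0, 0, 0, 0.01, 0.001, 0, -0.001, 0, 0, 0, 0.01, 0.001, 0, -0.001, 0, 0, 0, 0.01, 0.001, 0, -0.001, 0, 0, 0, 0.01, 0.001, 0, -0.011, 0, 0, 0, 0.01, 0.001, 0, -0.04, 0, 0, 0, 0.01, 0.001, 0, -0.09, 0, 0, 0, 0.01, 0.001, 0, -0.13, 0, 0, 0, 0.01])

```text
time: 62.22
tool_pos: [0.5998, 0.1533, 0.1649]
ee_rot: [-3.141, 0.0, 1.219]
wrist_force: [-0.2, -0.2, -1.9]
width: 0.0233
finger_force: 30.0
```

Emit:
servo_tool(commands=[0, 0, -0.02, 0, 0, 0, 0.01, 0, 0, -0.03, 0, 0, 0, 0.01, 0, 0, -0.03, 0, 0, 0, 0.01])

```text
time: 62.6
tool_pos: [0.6, 0.1533, 0.1935]
ee_rot: [-3.141, 0.0, 1.219]
wrist_force: [0.0, -0.2, -1.4]
width: 0.0233
finger_force: 30.0
```

```bash
python3 - <<'E'
from plan import *; st(); from bench import snapshot
P=[snapshot("top"),snapshot("scene")]; o=robot.get_obs()["tool_pos"]
for w in ("ring",): print(tri(P,w,.523,.033,.006,dz=.099))
print(tri(P,"lid",.6002,.153,.006,dz=o[2]-.035))
plan([((.523,.033,.195),down(1.22),.01)])
E
```

```text
62.6 [0.6    0.1533 0.1935] [-3.1414  0.0003  1.2192] w 0.0233 ff 30.0 [ 0.0416 -0.1615 -1.3838] q [ 0.1587  0.2473  1.2323 -0.0002  1.6622  0.5103]
[array([  0.5216,   0.0326, 117.8199]), array([  0.5317,   0.0343, 115.8318]), array([  0.5208,   0.0323, 163.8528])]
[array([  0.6002,   0.1509, 187.9622]), array([ 0.62  ,  0.1596, 91.7234]), array([  0.6004,   0.1506, 327.189 ])]
[-0.139, -0.03, -0.003, -0.1, 0.1, -0.0, 0.01] n>= 3
```

Emit:
servo_tool(commands=[-0.02, -0.005, 0, 0, 0, 0, 0.01, -0.06, -0.014, 0, 0, 0, 0, 0.01, -0.1, -0.023, 0, 0, 0, 0, 0.01, -0.13, -0.03, 0, 0, 0, 0, 0.01, -0.14, -0.032, 0, 0, 0, 0, 0.01, -0.14, -0.032, 0.01, 0, 0, 0, 0.01, -0.14, -0.032, 0.02, 0, 0, 0, 0.01, -0.14, -0.032, 0.025, 0, 0, 0, 0.01, -0.14, -0.032, 0.025, 0, 0, 0, 0.01])

```text
time: 63.82
tool_pos: [0.5216, 0.0335, 0.1676]
ee_rot: [-3.14, 0.001, 1.22]
wrist_force: [-0.5, -0.5, -1.2]
width: 0.023
finger_force: 30.0
```

```bash
python3 - <<'E'
from plan import *; st()
plan([((.522,.0328,.16),down(1.22),.01),((.522,.0328,.147),down(1.22),.01)])
E
```

```text
63.83 [0.5216 0.0335 0.1676] [-3.1398  0.0006  1.2201] w 0.023 ff 30.0 [-0.4899 -0.4883 -1.1983] q [-0.0443  0.0426  1.5147 -0.      1.5863  0.3064]
[-0.001, 0.001, 0.008, -0.1, 0.0, 0.0, 0.01] n>= 1
[-0.001, 0.001, 0.021, -0.1, 0.0, 0.0, 0.01] n>= 1
```

Emit:
servo_tool(commands=[-0.0005, 0.0005, 0.006, 0, 0, 0, 0.01, -0.0005, 0.0005, 0.012, 0, 0, 0, 0.01, -0.0005, 0.0005, 0.017, 0, 0, 0, 0.01, -0.0005, 0.0005, 0.017, 0, 0, 0, 0.01])

```text
time: 64.32
tool_pos: [0.5217, 0.0323, 0.1511]
ee_rot: [-3.14, 0.0, 1.219]
wrist_force: [-0.5, -0.3, -0.9]
width: 0.0231
finger_force: 30.0
```

Emit:
servo_tool(commands=[0, 0, 0.002, 0, 0, 0, 0.01, 0, 0, 0.0035, 0, 0, 0, 0.01, 0, 0, 0.0035, 0, 0, 0, 0.01])

```text
time: 64.7
tool_pos: [0.5221, 0.0323, 0.1482]
ee_rot: [3.142, 0.0, 1.219]
wrist_force: [0.3, -0.7, -1.5]
width: 0.0235
finger_force: 30.0
```

```bash
python3 - <<'E'
from plan import *; st()
E
```

```text
64.7 [0.5221 0.0323 0.1482] [3.1416 0.0002 1.2192] w 0.0235 ff 30.0 [ 0.2513 -0.706  -1.5301] q [-0.0466  0.051   1.5448 -0.0002  1.5458  0.305 ]
```

Spigot is in the hole (no contact force). Lower the last 2 mm, release, retreat.

Emit:
servo_tool(commands=[0, 0, 0.002, 0, 0, 0, 0.01, 0, 0, 0.0025, 0, 0, 0, 0.01, 0, 0, 0.0025, 0, 0, 0, 0.01, 0, 0, 0.0025, 0, 0, 0, 0.05, 0, 0, 0.0025, 0, 0, 0, 0.05, 0, 0, 0.0025, 0, 0, 0, 0.05, 0, 0, 0.0025, 0, 0, 0, 0.05, 0, 0, -0.03, 0, 0, 0, 0.05, 0, 0, -0.08, 0, 0, 0, 0.05, 0, 0, -0.14, 0, 0, 0, 0.05])

```text
time: 65.95
tool_pos: [0.5215, 0.0323, 0.2884]
ee_rot: [-3.139, 0.001, 1.219]
wrist_force: [0.6, -0.1, 0.3]
width: 0.0496
finger_force: 0.0
```

Emit:
servo_tool(commands=[-0.06, -0.05, 0, 0, 0, 0, 0.05, -0.12, -0.1, 0, 0, 0, 0, 0.05, -0.15, -0.14, 0, 0, 0, 0, 0.05, -0.15, -0.14, 0, 0, 0, 0, 0.05, -0.15, -0.14, 0, 0, 0, 0, 0.05, -0.15, -0.14, 0, 0, 0, 0, 0.05])

```text
time: 66.7
tool_pos: [0.34, -0.0601, 0.2881]
ee_rot: [3.142, -0.0, 1.22]
wrist_force: [0.5, 0.6, 0.3]
width: 0.0498
finger_force: 0.0
```

```bash
python3 - <<'E'
from plan import *; st(); from bench import snapshot
P=[snapshot("top"),snapshot("scene")]
print("lid",tri(P,"lid",.522,.033,.01,dz=.111),"funnel",tri(P,"funnel",.4876,.337))
a=cv2.resize(P[1]["img"][130:205,235:335],(400,300),interpolation=cv2.INTER_CUBIC)
b=cv2.resize(P[0]["img"][140:215,185:285],(400,300),interpolation=cv2.INTER_CUBIC)
d=cv2.resize(P[1]["img"][90:180,320:440],(400,300),interpolation=cv2.INTER_CUBIC); c=cv2.resize(P[1]["img"],(400,300))
cv2.imwrite("pics/m4.png",np.vstack([np.hstack([b,a]),np.hstack([d,c])]))
E
```

```text
66.7 [ 0.34   -0.0601  0.2881] [ 3.1416 -0.0004  1.2199] w 0.0498 ff 0.0 [0.535  0.6116 0.284 ] q [-0.3399 -0.3786  1.6367  0.0004  1.8835  0.0111]
lid [array([  0.5221,   0.0325, 188.7879]), array([  0.5264,   0.0293, 168.9254]), array([  0.5205,   0.0323, 318.0067])] funnel [array([  0.4867,   0.3385, 386.0715]), array([  0.4877,   0.338 , 343.8148]), array([  0.486 ,   0.339 , 442.4196])]
```

View pics/m4.png

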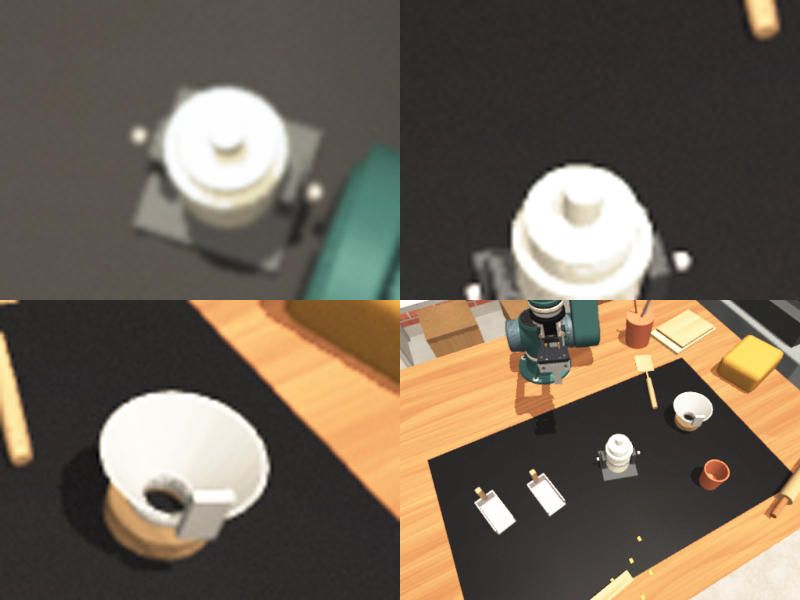

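```bash
python3 - <<'E'
from bench import close_job
print(close_job())
E
```

```text
the job is handed in; nothing more can be done
None
```

I handed the job in at about 67 s of the 210 s. The final pictures show the ring and lid on the jar, the funnel in its rest, both scoops upright, and no loose pieces on the table. `close_job()` returned no verdict, so I can't say how it was judged.

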